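# Line up a pump test loop and start it

### The arm

A 6-joint arm with a two-finger parallel gripper is mounted at the origin on the work surface. World frame = base frame: x ahead of the robot, y to its left, z up, the work surface at z = 0. Lengths are in m, angles in degrees, forces in N, time in s.
With the tool pointing down it reaches from about 0.375 to 0.9 m from the base axis. Payload 3.1 kg.
Tool frame: the origin (TCP) lies midway between the tips of the shut fingers; the grasp point (between the pads) lies bot.hold_point_z behind it (bot.hold_point_z is the distance from the TCP to the grasp point, in m); z points along the fingers, y is the direction in which the jaws open and shut (so a half turn about z gives the same grasp; the last joint's range is limited). The gripper opens to 87 mm and grips with 3 to 60 N. Pads are 19 mm wide; open, the fingers measure 117 mm over their backs; the gripper's body (75 mm by 190 mm) begins 51 mm behind the grasp point.
Start: joints at [53.027, 30.224, 82.088, -0, 67.689, -10.227], TCP at [0.281, 0.558, 0.189] pointing down, gripper open.
Joint ranges: [-176.69, 176.69], [-43.24, 126.21], [12.49, 139.97], [-82, 262], [0, 151.66], [-163.58, 163.58]. Speed limits (degrees/s): [159.86, 159.86, 180, 180, 180, 180].

### API

Orientations are given as a 3x3 rotation matrix whose columns are the frame's x, y, z axes.
In Python, from rig import bot, vision, hand_in gives the robot as it stands. The module is installed in compiled form; this text tells all that it offers.
- The arm moves only by the shell command python3 -m handwheel 'ROWS'. ROWS is JSON, a list of rows, each an object of numbers: "hand": the gripper's target within -1 to 1 (fully open at 1, half-way at 0, shut at -1); "dx", "dy", "dz": the shift along the world's x, y, z in cm; "wx", "wy", "wz": the turn, a rotation vector about the world's x, y, z in rad. In form: [{"hand": .., "dx": .., "dy": .., "dz": .., "wx": .., "wy": .., "wz": ..}, ...]. A call has 1 to 10 rows; each row shifts and turns the commanded pose from where the row before left it; what a row does not reach is not made up. A row lasts 1/10 s, in which the tool goes at most 50 mm and 8.59 degrees, less where a joint would pass 70% of its speed; a pose out of reach is approached as far as the arm can. A call with a gripper value outside its range is refused whole. The fingers move at their own pace and stop on an object; the grip force is fixed at half the most. Time passes only in rows, so rows that do not move let the fingers close. It gives the time, the measured TCP pose, the force and the opening at its end, in the units of the state.
- bot.read_state(): the state, without advancing time (a new reading comes with each control period).
- vision.capture(name): name is "scene" or "top" or "wrist"; returns (picture, depth): 384x512x3 uint8, red, green, blue; 384x512 float32, m along the optical axis (not along the pixel's ray), 0 where there is no reading.
- vision.get_calibration(name): a dict with "fx", "fy", "cx", "cy" (pixels), "rvec" (rotation vector, rad) and "tvec" (3), from world to camera coordinates, as OpenCV has them. Camera axes: x right, y down, z forward; pixel columns grow to the right and rows downward; lengths in m; the calibration is good to about 2 mm. A picture is of the moment at which its call begins: read the wrist's pose just before it. get_calibration takes no time and is no camera call; for the wrist camera it gives the pose at the moment of the call.
- hand_in(): hands the job in, once; it reports no verdict.
The state is a dict: "time_s": time; "joint_positions": joint angles; "qvel": joint speeds; "tau": joint torques, N m; "position": TCP position; "tcp_rot": TCP orientation; "force": force on the tool from outside, world axes, zero at the start; "moment": the same for the moment, N m; "opening": opening from 0.0 (shut) to 1.0 (fully open).
Only numpy, scipy, OpenCV 4.12 (cv2) and the standard library are available. Lean on these libraries where they do the work, as an engineer would, in place of code of your own. Each camera call takes 0.05 s, during which the arm holds its last target.

### The job

Get the pump test loop ready and start it: open the red suction valve all the way (counter-clockwise from above) until you feel its stop, then back it off a quarter turn so that it cannot jam. Next close the yellow lid of the coupling guard, and only with the valve set and the lid shut press the green start button fully in, then let go. Do not press the red stop button, and leave the other parts on the bench where they are.

Things in the scene. Friction and masses are not known exactly. Their poses are not given: they have to be found in the camera images.
- skid: The fixed test loop, 460 x 660 mm, standing on the bench; its place and yaw vary. Origin on the bench under the shaft line, z up, y along the shaft. In its frame (mm): suction valve at y -190, pump at y -60, yellow guard box at x -63 to 63, y -20 to 110, top z 155; grey motor at y 118 to 330, its terminal box (y 142 to 238) up to z 209.
- gauge_top (a point): Top of the pressure gauge (60 mm across), 315 mm above the bench, the highest thing on the skid. It stands on the discharge pipe, which runs along the skid's x at y -64 mm, x 25 to 250 mm, top z 239 mm.
- tank_top (a point): Middle of the top of the aluminium tank behind pump and guard (160 x 460 mm, sides along the skid's x and y), 161 mm above the bench.
- wheel_hub (a point): Centre of the red handwheel on the suction valve, mid height of its rim, 245 mm above the bench; turns with the wheel. Wheel level, axis vertical: outside diameter 150 mm, rim a 14 mm round bar on a 136 mm circle, hub 28 mm in diameter (nut and stem end up to 26 mm above this point), three round 11 mm spokes: one along this point's +x (white paint dab on the rim), the others at +/-120 degrees.
- wheel_mark (a point): The white paint dab on the rim's top, at the end of one spoke, 68 mm from the wheel's axis; turns with it. The three windows between hub, rim and spokes are 47 mm wide radially and open below: down to 45 mm under the wheel there is only the gland, 40 mm in diameter, then the 100 mm bonnet flange, 80 mm under the wheel.
- wheel (a joint): Opening of the suction valve in rad: 0 is shut, grows as the wheel turns counter-clockwise seen from above. It stiffly holds where it is left (0.2 N m to turn it). The hard full-open stop lies at 37.0 rad; the valve starts 1.3 to 2 turns short of it.
- lid (a joint): Angle of the guard lid in rad: 0 is shut, 1.57 upright, 1.95 leaning back against its hinge stop (where it starts). It swings freely and falls to the side that it leans to.
- lid_hinge (a point): Middle of the lid's hinge line, on the far (+x) top edge of the guard, 155 mm above the bench. The hinge line runs along the skid's y.
- lid_edge (a point): Middle of the lid's free edge on its outer face, 131 mm from the hinge. The lid is a yellow steel plate 129 x 136 x 4 mm, 0.45 kg, with a 20 mm lip turned down along its free edge. The point's z axis is the outward normal of the outer face (up when shut; away from the robot and slightly down while it leans back).
- start (a joint): Travel of the green start button in m, 0 is out, 0.006 fully in; springs back; fully in takes 5 N.
- start_top (a point): Middle of the top of the green start button, 30 mm in diameter, on the grey push-button station (170 x 85 x 65 mm, its long side roughly along x), at the end farther from the robot. It is pressed straight down.
- stop (a joint): Travel of the red stop button in m, 0 is out, 0.006 fully in; springs back.
- stop_top (a point): Middle of the top of the red stop button, 38 mm in diameter, 76 mm from the green one on the same station.
- actuator_long: Loose bystander: aluminium linear actuator, 250 x 56 x 52 mm, lying crosswise on the bench between the robot and the motor.
- insert_case: Loose bystander: flat blue case, 120 x 60 x 22 mm, on the bench between the robot and the push-button station.
- spanner: Loose bystander: spanner, 180 mm long, lying on the tank's top.

How it is judged (in metres and radians):
On the way, in this order (a step that is already met when the one before it is completed fails the run):
1. the valve wheel is turned counter-clockwise up to its full-open stop (value of joint wheel above 36.92 rad), for 0.1 s.
2. the wheel is backed off a quarter turn (within 20 degrees) (value of joint wheel between 35.08 and 35.78 rad), for 0.2 s.
3. the guard lid is shut (value of joint lid below 0.04 rad), for 0.2 s.
4. the start button is pressed in by at least 4.5 of its 6 mm (value of joint start above 0.0045 m), for 0.05 s.
At the end, for the whole second after the job is handed in: The valve stands a quarter turn (90 degrees, within 20) short of its full-open stop, the guard lid is shut (within 0.04 rad), and both buttons are out (all of step 2 and value of joint lid below 0.04 rad and value of joint each of start, stop below 0.0015 m); the robot touches nothing.
It fails at once if start is pressed while the valve is not set or the lid is not shut (value of joint start above 0.003 m and (value of joint wheel below 35.08 rad or value of joint wheel above 35.78 rad or value of joint lid above 0.04 rad)).
It fails at once if the red stop button is pressed (value of joint stop above 0.003 m).
It fails at once if another part on the bench is shifted by more than 30 mm (distance of any of actuator_long, insert_case, spanner from where it was at the start of the episode above 0.03 m).
It also fails if it takes over 69 s, if anything falls off the work surface, if the arm or the gripper's body presses on something with over 40 N, if the wrist force passes 120 N, or if a joint passes its speed limit or range.

## Working session

There is one attempt and no reset: what is moved stays moved. The work goes in short steps, Python scripts to look and compute and a shell command to move; the robot and the scene stay as the last step left them, time stands still between calls to the robot, and variables do not carry over. Pictures are saved under pics/ and viewed, and the job is handed in when it is done.

```bash
mkdir -p pics; ls; cat > h.py <<'E'
import numpy as np, cv2
from rig import bot, vision, hand_in
def cap(n,f):
    c=vision.get_calibration(n); im,d=vision.capture(n); np.savez(''+f+'.npz',im=im,d=d,**{k:np.array(v) for k,v in c.items()})
    cv2.imwrite('pics/'+f+'.png',im[:,:,::-1]); return im,d,c
def load(f):
    z=np.load(''+f+'.npz'); return z['im'],z['d'],z
def w(c,d,u,v,z=None):
    R=cv2.Rodrigues(np.array(c['rvec'],float))[0]; t=np.array(c['tvec'],float).ravel()
    ray=np.array([(u-c['cx'])/c['fx'],(v-c['cy'])/c['fy'],1.])
    if z is None: p=ray*d[int(v),int(u)]; return R.T@(p-t)
    o=-R.T@t; r=R.T@ray; return o+r*(z-o[2])/r[2]
def cloud(c,d):
    R=cv2.Rodrigues(np.array(c['rvec'],float))[0]; t=np.array(c['tvec'],float).ravel()
    v,u=np.mgrid[:d.shape[0],:d.shape[1]]
    P=np.stack([(u-c['cx'])/c['fx']*d,(v-c['cy'])/c['fy']*d,d],-1)
    return (P-t)@R
E
python3 - <<'E'
from h import *
cap('top','top0');cap('scene','scene0')
s=bot.read_state();print(s['time_s'],s['position'],s['opening'],s['force'],bot.hold_point_z);print(np.round(s['tcp_rot'],3))
E
```

```text
pics
0.1 [0.28081482 0.55756178 0.18769761] 0.9983815134224299 [ 0.04274714 -1.47766895 -1.00919464] 0.0187
[[-0.893  0.45  -0.001]
 [ 0.45   0.893 -0.002]
 [ 0.    -0.002 -1.   ]]
```

View pics/top0.png

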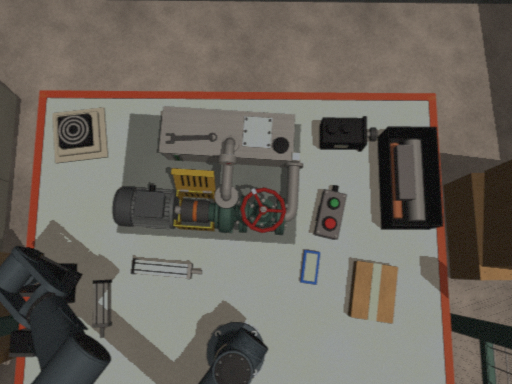

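View pics/scene0.png

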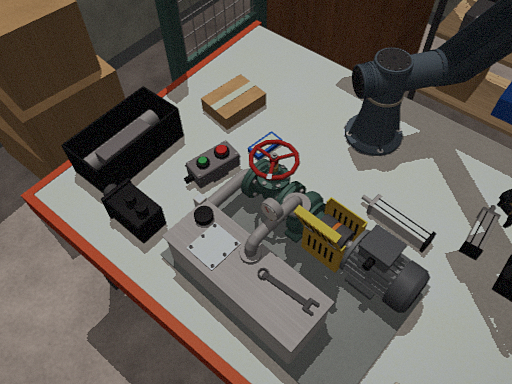

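The top view shows the wheel at about (264,209), the lid at (192,181), green at (335,203) and red at (330,224). I'll enlarge these areas to measure them.

```bash
python3 - <<'E'
from h import *
im,d,c=load('top0')
cr=im[165:260,220:360]; cv2.imwrite('pics/cr1.png',cv2.resize(cr,None,fx=5.5,fy=5.5,interpolation=cv2.INTER_CUBIC)[:,:,::-1])
for n,u,v,z in [('hub',264,209,.245),('green',335,203,None),('red',330,224,None),('hubd',264,209,None),('lid',192,181,None),('case',310,267,None),('gauge',227,196,None),('tank',258,130,None),('base',235,365,.3)]:
    print(n,np.round(w(c,d,u,v,z),3))
# wheel by color
P=cloud(c,d)
i=im.astype(int); m=(i[...,0]>90)&(i[...,1]<60)&(i[...,2]<60)&(P[...,2]>.2)&(P[...,2]<.3)&(d>0)
q=P[m];print(len(q),q.min(0),q.max(0),np.median(q[:,2]))
v,u=np.nonzero(m);print((u.min()+u.max())/2,(v.min()+v.max())/2)
from scipy.optimize import least_squares
pts=np.array([w(c,d,a,b,.25) for a,b in zip(u,v)])[:,:2]
e=cv2.fitEllipse(cv2.convexHull(pts.astype(np.float32)*1000));print(e)
E
```

```text
hub [ 0.482 -0.096  0.245]
green [ 0.525 -0.357  0.085]
red [ 0.449 -0.336  0.086]
hubd [ 0.478 -0.095  0.273]
lid [0.579 0.144 0.216]
case [ 0.297 -0.271  0.02 ]
gauge [0.527 0.026 0.223]
tank [ 0.77  -0.077  0.17 ]
base [ 0.009 -0.007  0.3  ]
532 [ 0.40668442 -0.16356668  0.20563474] [ 0.55108855 -0.02076821  0.26458638] 0.25089457794875836
263.0 210.0
((478.9900817871094, -91.83272552490234), (141.86123657226562, 144.1696319580078), 71.27021026611328)
```

```bash
python3 - <<'E'
from h import *
im,d,c=load('top0')
P=cloud(c,d)
i=im.astype(int)
# yellow
m=(i[...,0]>120)&(i[...,1]>90)&(i[...,2]<70)&(d>0)
v,u=np.nonzero(m);k=(u>160)&(u<230);q=P[v[k],u[k]];print(len(q),q.min(0),q.max(0))
hi=q[q[:,2]>.19];print(np.linalg.lstsq(np.c_[hi[:,1:2],hi[:,2:3],np.ones(len(hi))],hi[:,0],rcond=None)[0],len(hi))
im,d,c2=load('scene0');P2=cloud(c2,d);i=im.astype(int)
m=(i[...,0]>120)&(i[...,1]>90)&(i[...,2]<70)&(d>0)&(P2[...,0]<.9)
q=P2[m];print(len(q),q.min(0),q.max(0))
# tank side edges from top: points z~.161
m=(abs(P[...,2]-.161)<.012);m8=m.astype(np.uint8)
n,l,st,ce=cv2.connectedComponentsWithStats(m8)
for k in range(1,n):
    if st[k,4]>1000:
        q=P[l==k][:,:2]; print(st[k],cv2.minAreaRect((q*1000).astype(np.float32)))
E
```

```text
270 [0.4300496  0.07141142 0.02117978] [0.60769511 0.20954317 0.28971608]
[ 0.06459458 -0.70223574  0.78328021] 238
584 [-1.26365732 -1.24449603 -0.20004718] [0.61279724 0.21349419 0.28840956]
[ 158  106  142   57 5771] ((762.1303100585938, 21.644699096679688), (495.075439453125, 174.28448486328125), 86.47746276855469)
```

View pics/cr1.png

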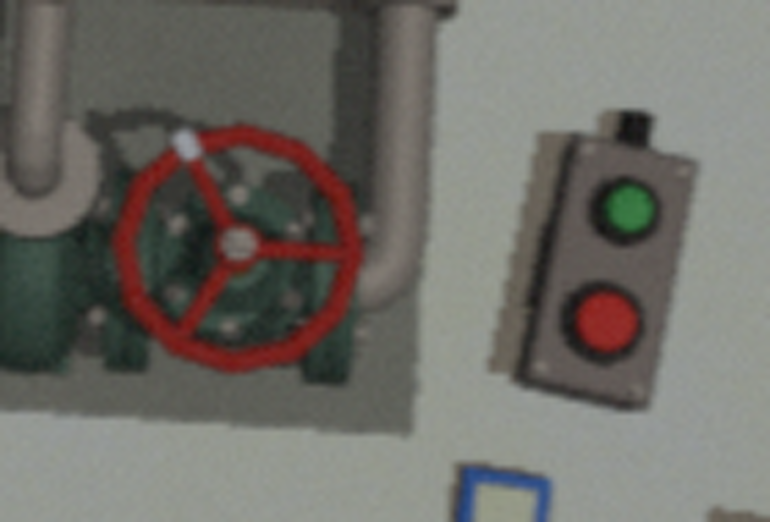

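```bash
python3 - <<'E'
from h import *
im,d,c=load('scene0')
cr=im[125:300,220:420]; cv2.imwrite('pics/cr2.png',cv2.resize(cr,None,fx=4,fy=3.4,interpolation=cv2.INTER_CUBIC)[:,:,::-1])
im,d,c=load('top0')
cr=im[150:245,105:245]; cv2.imwrite('pics/cr3.png',cv2.resize(cr,None,fx=5.5,fy=5.5,interpolation=cv2.INTER_CUBIC)[:,:,::-1])
E
```

```text
(no output)
```

View pics/cr2.png

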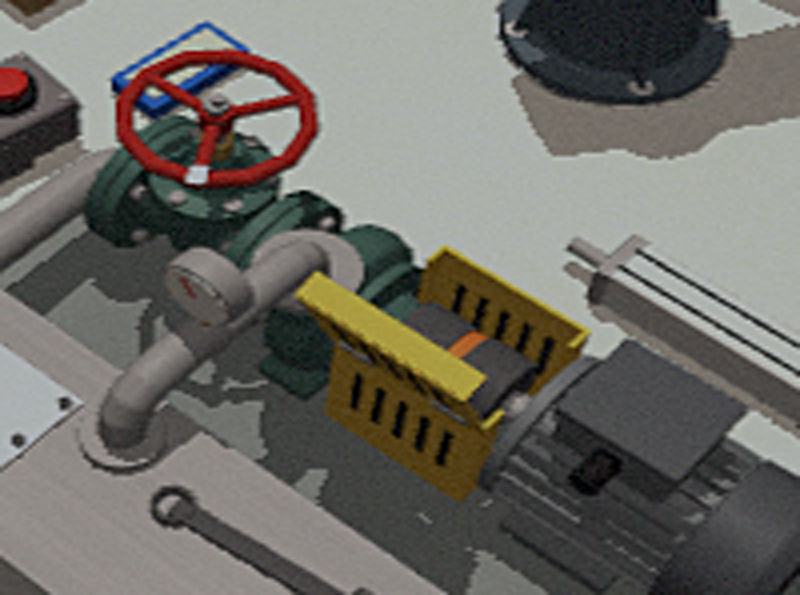

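View pics/cr3.png

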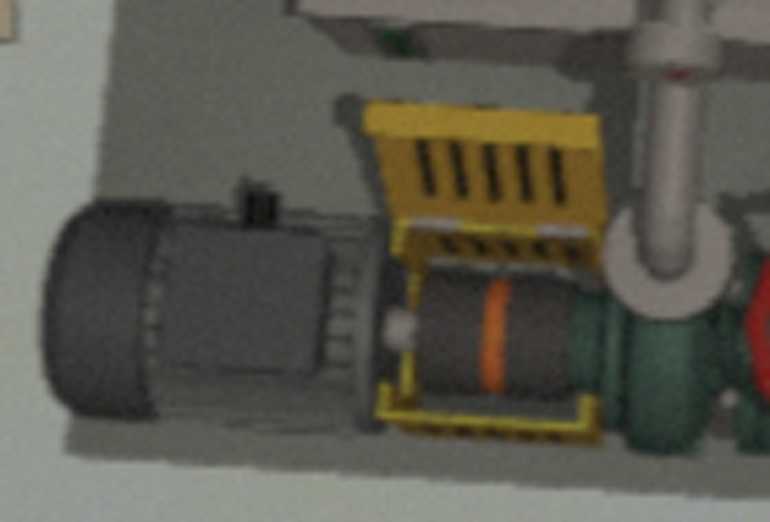

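The wheel hub is near (0.479, -0.092) and the mark spoke points about 26° from world x. Skid yaw is about -3.3°. My plan is to put the shut fingers down into a window as a crank pin and carry a spoke round. The jaw axis goes along x so the wide gripper body stays clear of the gauge.

```bash
python3 -m handwheel '[{"hand":-1,"dz":4.5},{"hand":-1,"dz":4.5},{"hand":-1,"dx":1.4,"dy":-4.2,"dz":2.5,"wz":-0.069},{"hand":-1,"dx":1.4,"dy":-4.2,"dz":2.5,"wz":-0.069},{"hand":-1,"dx":1.4,"dy":-4.2,"dz":2.5,"wz":-0.069},{"hand":-1,"dx":1.4,"dy":-4.2,"dz":2.5,"wz":-0.069},{"hand":-1,"dx":1.4,"dy":-4.2,"wz":-0.069},{"hand":-1,"dx":1.4,"dy":-4.2,"wz":-0.069},{"hand":-1,"dx":1.4,"dy":-4.2,"wz":-0.069},{"hand":-1,"dx":1.4,"dy":-4.2,"wz":-0.069}]'
```

```text
invalid input
```

```bash
python3 -m handwheel '[{"hand":-1,"dx":1.4,"dy":-4.2,"wz":-0.069},{"hand":-1,"dx":1.4,"dy":-4.2,"wz":-0.069},{"hand":-1,"dx":1.4,"dy":-4.2,"wz":-0.069},{"hand":-1,"dx":1.4,"dy":-4.2,"wz":-0.069},{"hand":-1,"dx":1.4,"dy":-4.2,"wz":-0.069},{"hand":-1}]'; python3 - <<'E'
from h import *
s=bot.read_state();print(s['time_s'],s['position'],s['opening'],s['force'],s['joint_positions']);print(np.round(s['tcp_rot'],3))
cap('wrist','w1')
E
```

```text
0.1 [0.28081482 0.55756178 0.18769761] 0.9983815134224299 [ 0.04274714 -1.47766895 -1.00919464] [ 5.30275886e+01  3.02712016e+01  8.21486972e+01 -2.81575412e-03
  6.76885214e+01 -1.02278796e+01]
[[-0.893  0.45  -0.001]
 [ 0.45   0.893 -0.002]
 [ 0.    -0.002 -1.   ]]invalid input
```

View pics/w1.png

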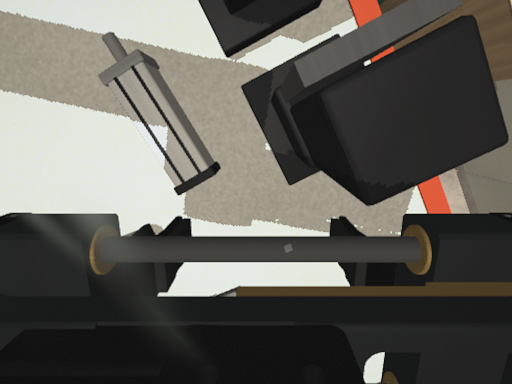

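Every row needs all its keys, so nothing moved. I'll resend the rows in full.

```bash
python3 -m handwheel '[{"hand":-1,"dx":0,"dy":0,"dz":4.5,"wx":0,"wy":0,"wz":0},{"hand":-1,"dx":0,"dy":0,"dz":4.5,"wx":0,"wy":0,"wz":0},{"hand":-1,"dx":1.4,"dy":-4.2,"dz":2.5,"wx":0,"wy":0,"wz":-0.069},{"hand":-1,"dx":1.4,"dy":-4.2,"dz":2.5,"wx":0,"wy":0,"wz":-0.069},{"hand":-1,"dx":1.4,"dy":-4.2,"dz":2.5,"wx":0,"wy":0,"wz":-0.069},{"hand":-1,"dx":1.4,"dy":-4.2,"dz":2.5,"wx":0,"wy":0,"wz":-0.069},{"hand":-1,"dx":1.4,"dy":-4.2,"dz":0,"wx":0,"wy":0,"wz":-0.069},{"hand":-1,"dx":1.4,"dy":-4.2,"dz":0,"wx":0,"wy":0,"wz":-0.069},{"hand":-1,"dx":1.4,"dy":-4.2,"dz":0,"wx":0,"wy":0,"wz":-0.069},{"hand":-1,"dx":1.4,"dy":-4.2,"dz":0,"wx":0,"wy":0,"wz":-0.069}]'
```

```text
time_s: 1.15
position: [0.3922, 0.2232, 0.3768]
tcp_rot: [[-0.522, 0.853, 0.0], [0.853, 0.522, -0.0], [-0.0, 0.0, -1.0]]
force: [0.6, 0.3, -0.1]
opening: 0.171
```

```bash
python3 -m handwheel '[{"hand":-1,"dx":1.5,"dy":-4.2,"dz":0,"wx":0,"wy":0,"wz":-0.068},{"hand":-1,"dx":1.5,"dy":-4.2,"dz":0,"wx":0,"wy":0,"wz":-0.068},{"hand":-1,"dx":1.5,"dy":-4.2,"dz":0,"wx":0,"wy":0,"wz":-0.068},{"hand":-1,"dx":1.5,"dy":-4.2,"dz":0,"wx":0,"wy":0,"wz":-0.068},{"hand":-1,"dx":1.5,"dy":-4.2,"dz":0,"wx":0,"wy":0,"wz":-0.068},{"hand":-1,"dx":1.5,"dy":-4.2,"dz":0,"wx":0,"wy":0,"wz":-0.068},{"hand":-1,"dx":1.5,"dy":-4.2,"dz":0,"wx":0,"wy":0,"wz":-0.068},{"hand":-1,"dx":1.5,"dy":-4.2,"dz":0,"wx":0,"wy":0,"wz":-0.068},{"hand":-1,"dx":0,"dy":0,"dz":0,"wx":0,"wy":0,"wz":0}]'; python3 - <<'E'
from h import *
s=bot.read_state();print(s['time_s'],s['position'],s['opening'],s['force'],s['joint_positions']);print(np.round(s['tcp_rot'],3))
cap('wrist','w2')
E
```

```text
time_s: 2.05
position: [0.5138, -0.1163, 0.3758]
tcp_rot: [[-0.001, 1.0, -0.0], [1.0, 0.001, -0.002], [-0.002, -0.0, -1.0]]
force: [-0.4, 0.3, 0.5]
opening: 0.009
2.05 [ 0.51377143 -0.1163179   0.37580112] 0.008963162340772622 [-0.36275997  0.32672316  0.49030191] [-24.8468144   12.67701526  80.04953436  -0.11277373  87.23605644
 -24.91481793]
[[-0.001  1.    -0.   ]
 [ 1.     0.001 -0.002]
 [-0.002 -0.    -1.   ]]
```

View pics/w2.png

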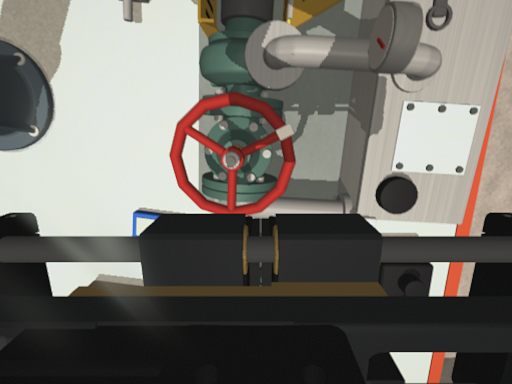

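The wrist view shows the wheel centred near (233,155), with the mark at (286,132). I'll fit the rim, and check the gauge and lid from this view too.

```bash
python3 - <<'E'
from h import *
im,d,c=load('w2');i=im.astype(int);P=cloud(c,d)
m=(i[...,0]>100)&(i[...,1]<70)&(i[...,2]<70);v,u=np.nonzero(m);k=(u>150)&(u<310)&(v>80)&(v<225);u,v=u[k],v[k]
pts=np.array([w(c,d,a,b,.245) for a,b in zip(u,v)])[:,:2]
h=cv2.convexHull((pts*1000).astype(np.float32));print(cv2.fitEllipse(h),cv2.minEnclosingCircle(h))
q=P[v,u];print(np.median(q[:,2]))
mk=w(c,d,286,132,.252);print('mark',mk)
print('hubtop',w(c,d,232,158,.271))
print('gauge',w(c,d,402,35,.315),w(c,d,402,35),w(c,d,375,35,.285))
E
```

```text
((479.2358703613281, -89.33951568603516), (145.005126953125, 147.1309356689453), 53.33329772949219) ((479.89337158203125, -89.38633728027344), 74.37108612060547)
0.2502703264498962
mark [ 0.54171806 -0.05878805  0.252     ]
hubtop [ 0.48174342 -0.08605711  0.271     ]
gauge [0.63125097 0.02285819 0.315     ] [0.6312374  0.02284998 0.3150293 ] [0.61984728 0.03120755 0.285     ]
```

```bash
python3 - <<'E'
from h import *
im,d,c=load('w2')
R=cv2.Rodrigues(c['rvec'])[0];print(-R.T@c['tvec'].ravel()-[.5138,-.1163,.3758])
C=np.array([.480,-.0895]);
for a in (-34,-19,-4):
    print(a,C+.04*np.array([np.cos(np.radians(a)),np.sin(np.radians(a))]))
pr=None
for a in range(-34,340,15):
    p=4*np.array([np.cos(np.radians(a)),np.sin(np.radians(a))])
    if pr is not None: print(a,np.round(p-pr,2),end='; ')
    pr=p
E
```

```text
[-0.00123694  0.06737333  0.19550587]
-34 [ 0.5131615  -0.11186772]
-19 [ 0.51782074 -0.10252273]
-4 [ 0.51990256 -0.09229026]
-19 [0.47 0.93]; -4 [0.21 1.02]; 11 [-0.06  1.04]; 26 [-0.33  0.99]; 41 [-0.58  0.87]; 56 [-0.78  0.69]; 71 [-0.93  0.47]; 86 [-1.02  0.21]; 101 [-1.04 -0.06]; 116 [-0.99 -0.33]; 131 [-0.87 -0.58]; 146 [-0.69 -0.78]; 161 [-0.47 -0.93]; 176 [-0.21 -1.02]; 191 [ 0.06 -1.04]; 206 [ 0.33 -0.99]; 221 [ 0.58 -0.87]; 236 [ 0.78 -0.69]; 251 [ 0.93 -0.47]; 266 [ 1.02 -0.21]; 281 [1.04 0.06]; 296 [0.99 0.33]; 311 [0.87 0.58]; 326 [0.69 0.78];
```

```bash
python3 -m handwheel '[{"hand":-1,"dx":0,"dy":0.45,"dz":-4,"wx":0,"wy":0,"wz":0},{"hand":-1,"dx":0,"dy":0,"dz":-4,"wx":0,"wy":0,"wz":0},{"hand":-1,"dx":0,"dy":0,"dz":-3.6,"wx":0,"wy":0,"wz":0},{"hand":-1,"dx":0,"dy":0,"dz":-3,"wx":0,"wy":0,"wz":0},{"hand":-1,"dx":0,"dy":0,"dz":0,"wx":0,"wy":0,"wz":0}]'
```

```text
time_s: 2.6
position: [0.5084, -0.1037, 0.2271]
tcp_rot: [[-0.01, 1.0, -0.01], [1.0, 0.01, 0.005], [0.005, -0.01, -1.0]]
force: [-0.2, 0.2, 0.1]
opening: 0.006
```

```bash
python3 -m handwheel '[{"hand":-1,"dx":0,"dy":0,"dz":0,"wx":0,"wy":0,"wz":0},{"hand":-1,"dx":0,"dy":0,"dz":0,"wx":0,"wy":0,"wz":0}]'
```

```text
time_s: 2.8
position: [0.5136, -0.1066, 0.2329]
tcp_rot: [[-0.009, 1.0, 0.004], [1.0, 0.009, -0.001], [-0.002, 0.004, -1.0]]
force: [0.2, 0.2, 0.2]
opening: 0.005
```

```bash
python3 -m handwheel '[{"hand":-1,"dx":0,"dy":0,"dz":0,"wx":0,"wy":0,"wz":0},{"hand":-1,"dx":0,"dy":0,"dz":0,"wx":0,"wy":0,"wz":0}]'
```

```text
time_s: 3.0
position: [0.5131, -0.1068, 0.2324]
tcp_rot: [[-0.008, 1.0, 0.003], [1.0, 0.008, -0.001], [-0.001, 0.003, -1.0]]
force: [-0.2, 0.7, -0.6]
opening: 0.002
```

```bash
python3 -m handwheel '[{"hand":-1,"dx":0.6,"dy":1.0,"dz":-0.2,"wx":0,"wy":0,"wz":0},{"hand":-1,"dx":0.08,"dy":1.04,"dz":0,"wx":0,"wy":0,"wz":0},{"hand":-1,"dx":-0.19,"dy":1.02,"dz":0,"wx":0,"wy":0,"wz":0},{"hand":-1,"dx":-0.46,"dy":0.94,"dz":0,"wx":0,"wy":0,"wz":0}]'; python3 - <<'E'
from h import *
cap('wrist','w3'); s=bot.read_state(); print(s['position'],s['force'],s['moment'])
E
```

```text
time_s: 3.4
position: [0.5125, -0.0653, 0.2288]
tcp_rot: [[-0.009, 1.0, -0.0], [1.0, 0.009, 0.0], [0.0, -0.0, -1.0]]
force: [-0.3, 0.6, 0.3]
opening: 0.002
[ 0.5108178  -0.06367695  0.22861243] [-1.40928271  1.88532982 -0.54808485] [-0.03006188  0.06407499  0.02078386]
```

View pics/w3.png

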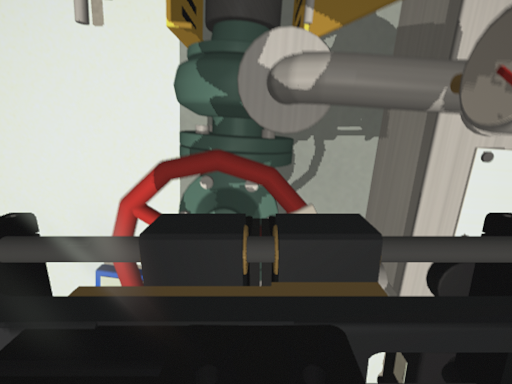

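```bash
python3 -m handwheel '[{"hand":-1,"dx":-0.69,"dy":0.78,"dz":0,"wx":0,"wy":0,"wz":0},{"hand":-1,"dx":-0.87,"dy":0.58,"dz":0,"wx":0,"wy":0,"wz":0},{"hand":-1,"dx":-0.99,"dy":0.33,"dz":0,"wx":0,"wy":0,"wz":0},{"hand":-1,"dx":-1.04,"dy":0.06,"dz":0,"wx":0,"wy":0,"wz":0}]'; python3 - <<'E'
from h import *
s=bot.read_state(); p=s['position']-np.array([.48,-.0895,0]);print(np.degrees(np.arctan2(p[1],p[0])),np.hypot(p[0],p[1]),s['force'],s['moment'])
cap('top','t2');cap('scene','s2')
im,d,c=load('t2');cr=im[165:260,220:360]; cv2.imwrite('pics/cr4.png',cv2.resize(cr,None,fx=5.5,fy=5.5,interpolation=cv2.INTER_CUBIC)[:,:,::-1])
E
```

```text
time_s: 3.85
position: [0.4755, -0.0487, 0.2289]
tcp_rot: [[-0.008, 1.0, -0.0], [1.0, 0.008, -0.0], [-0.0, -0.0, -1.0]]
force: [-1.0, -0.4, -0.4]
opening: 0.007
96.26692588594238 0.04105783146217134 [-0.96549472 -0.37075843 -0.41856886] [-0.12401246  0.06775474 -0.03505028]
```

View pics/cr4.png

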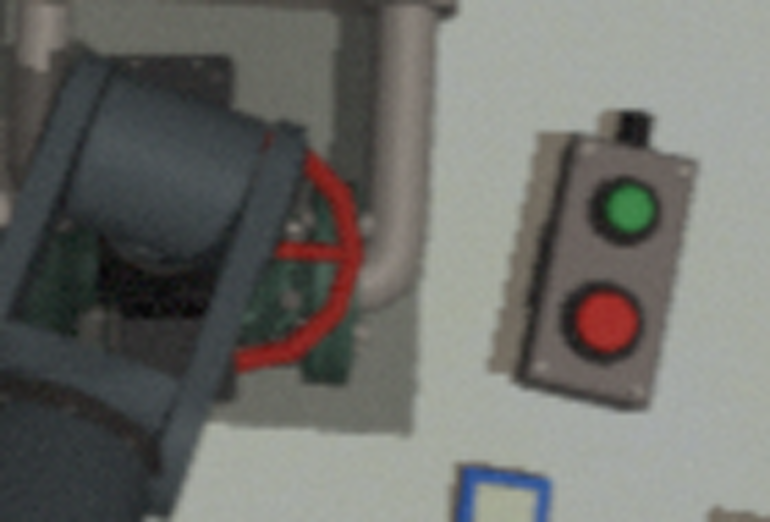

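View pics/s2.png

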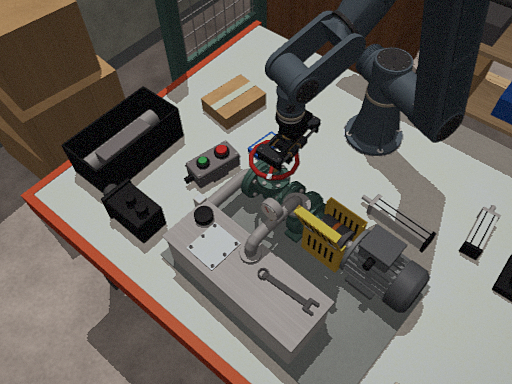

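```bash
python3 - <<'E'
from h import *
im,d,c=load('s2');cr=im[100:210,220:340]; cv2.imwrite('pics/cr5.png',cv2.resize(cr,None,fx=6,fy=5.4,interpolation=cv2.INTER_CUBIC)[:,:,::-1])
E
```

```text
(no output)
```

View pics/cr5.png

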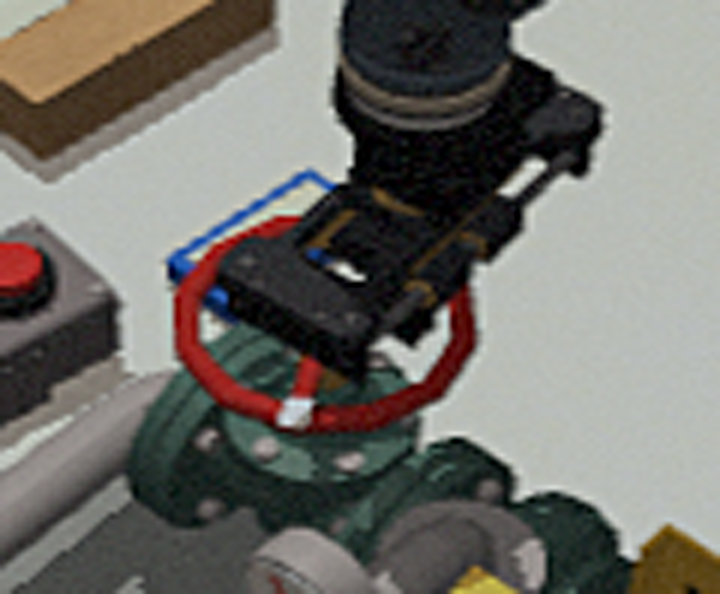

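```bash
python3 - <<'E'
from h import *
def pr(c,p):
    x,_=cv2.projectPoints(np.array([p],float),c['rvec'],c['tvec'],np.array([[c['fx'],0,c['cx']],[0,c['fy'],c['cy']],[0,0,1]],float),None);return x.ravel()
im,d,c=load('w2');print('tcp in w2',pr(c,[.5138,-.1163,.3758]),pr(c,[.5138,-.1163,.42]))
R=cv2.Rodrigues(c['rvec'])[0];print(R)
im,d,c=load('w3');print(pr(c,[.5115,-.064,.2286]),'mark26',pr(c,[.541,-.059,.252]))
im,d,c=load('s2');print('scene tcp',pr(c,[.4755,-.0487,.229]),pr(c,[.4755,-.0487,.29]),'hub',pr(c,[.48,-.0895,.245]),'mark',pr(c,[.541,-.059,.252]))
P=cloud(c,d);q=(P[...,0]>.4)&(P[...,0]<.6)&(P[...,1]<0)&(P[...,1]>-.2)&(P[...,2]>.2)&(P[...,2]<.36)&(im.max(-1)<70)
pp=P[q];print(len(pp)); 
for z in np.arange(.2,.36,.01):
    k=pp[(pp[:,2]>z)&(pp[:,2]<=z+.01)]
    if len(k): print(round(z,2),len(k),k.min(0)[:2].round(3),k.max(0)[:2].round(3))
print(im.shape); im2=cv2.resize(im[100:210,220:340],None,fx=6,fy=5.4,interpolation=cv2.INTER_CUBIC).astype(float)
im2=np.clip((im2/255)**.45*255,0,255).astype(np.uint8);cv2.imwrite('pics/cr6.png',im2[:,:,::-1])
E
```

```text
tcp in w2 [261.74899986 215.73757253] [262.12548959 240.07970434]
[[ 9.99997297e-01  2.25219267e-03 -5.78233975e-04]
 [ 2.32523146e-03 -9.69116669e-01  2.46591717e-01]
 [-5.00412557e-06 -2.46592395e-01 -9.69119286e-01]]
[260.47614421 214.06580737] mark26 [305.12737105 218.57927215]
scene tcp [285.78847042 168.52774778] [286.60572492 154.92626987] hub [273.7108527  159.02276749] mark [268.80233731 176.13616198]
507
0.2 13 [ 0.479 -0.105] [ 0.495 -0.069]
0.21 1 [ 0.484 -0.078] [ 0.484 -0.078]
0.22 1 [ 0.491 -0.08 ] [ 0.491 -0.08 ]
0.24 37 [ 0.444 -0.147] [ 0.556 -0.018]
0.25 18 [ 0.425 -0.152] [ 0.552 -0.016]
0.26 2 [ 0.468 -0.038] [ 0.481 -0.038]
0.27 12 [ 0.469 -0.044] [ 0.487 -0.036]
0.28 8 [ 0.468 -0.038] [ 0.483 -0.035]
0.29 9 [ 0.48  -0.055] [ 0.485 -0.035]
0.3 3 [ 0.485 -0.049] [ 0.489 -0.044]
0.32 1 [ 0.5   -0.034] [ 0.5   -0.034]
0.33 35 [ 0.504 -0.08 ] [ 0.562 -0.009]
0.34 112 [ 0.404 -0.08 ] [ 0.563 -0.007]
0.35 255 [ 0.403 -0.085] [ 0.567 -0.007]
(384, 512, 3)
```

View pics/cr6.png

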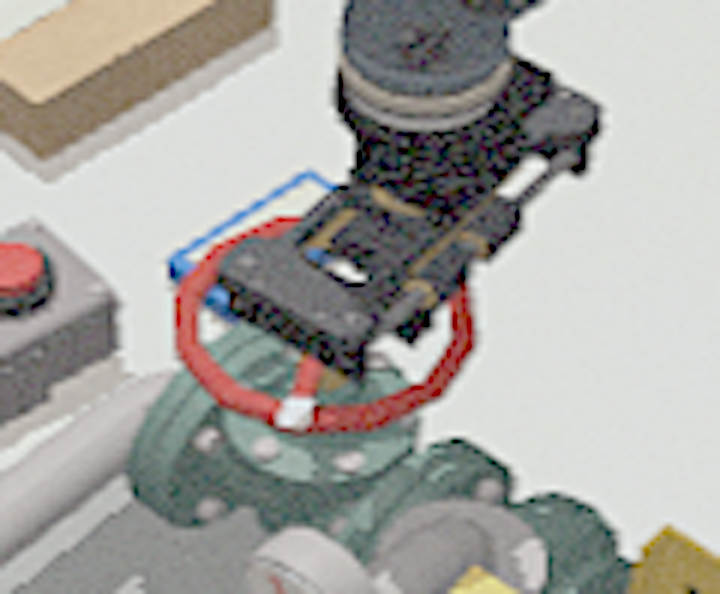

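```bash
python3 - <<'E'
from h import *
im,d,c=load('s2');P=cloud(c,d)
for v in range(146,174,2):
    print(v,' '.join('%s%s'%(np.round(P[v,u]*1000).astype(int),im[v,u].max()) for u in range(278,298,2)))
E
```

```text
146 [507 -56 351]23 [508 -49 357]11 [506 -44 359]14 [502 -40 357]31 [513 -27 377]21 [508 -24 375]29 [503 -21 373]7 [493 -22 363]54 [486 -20 358]24 [482 -16 357]22
148 [510 -54 347]29 [507 -49 348]20 [506 -44 350]25 [522 -26 379]23 [516 -24 374]33 [509 -22 370]16 [498 -24 358]62 [494 -20 357]18 [491 -16 357]33 [488 -12 357]32
150 [ 281 -222    3]197 [506 -49 339]52 [529 -27 376]18 [525 -24 375]39 [1148  415 1274]21 [506 -25 357]36 [504 -19 359]32 [499 -16 357]24 [496 -12 356]27 [493  -8 357]9
152 [539 -32 374]7 [536 -28 375]9 [532 -24 374]22 [529 -20 374]26 [504 -31 342]20 [508 -23 352]84 [507 -17 355]84 [504 -12 357]32 [502  -8 358]15 [491  -9 347]6
154 [544 -28 374]23 [541 -24 374]23 [540 -19 377]26 [487 -49 305]21 [500 -34 329]26 [513 -19 351]52 [511 -14 354]47 [507 -10 352]46 [500  -9 346]12 [431 -47 253]77
156 [549 -24 374]41 [547 -19 376]25 [543 -16 374]27 [483 -52 291]2 [520 -19 350]52 [517 -15 350]47 [507 -16 340]47 [505 -11 343]18 [501  -8 341]118 [435 -44 251]92
158 [556 -19 376]87 [554 -14 378]44 [549 -11 376]13 [544  -9 373]55 [526 -15 351]57 [483 -38 292]20 [476 -37 286]7
[... 561 characters left out ...]
[460 -25 253]95
166 [567 -10 362]6 [557 -11 351]9 [439 -88 174]83 [436 -83 174]94 [ 322 -154    5]199 [ 316 -150    2]193 [ 316 -141   10]194 [ 309 -138    4]182 [468 -27 250]85 [464 -22 251]78
168 [560 -15 343]4 [560  -8 348]0 [444 -85 171]52 [441 -79 173]45 [436 -75 170]68 [ 322 -146    0]200 [ 319 -139    2]192 [478 -26 252]76 [477 -20 255]84 [471 -17 252]75
170 [557 -16 331]28 [558  -9 337]18 [454 -77 177]62 [446 -75 171]94 [444 -70 173]94 [435 -68 166]170 [489 -25 254]126 [484 -22 252]91 [479 -18 251]73 [472 -16 246]167
172 [482 -71 201]59 [472 -71 191]41 [464 -69 184]59 [451 -71 169]100 [445 -68 166]80 [495 -27 249]92 [493 -22 252]91 [492 -16 256]80 [485 -14 251]111 [ 318 -113    0]196
```

```bash
python3 - <<'E'
from h import *
im,d,c=load('w2')
for v in range(205,300,8): print(v,[tuple(np.round(w(c,d,u,v)*1000).astype(int)) for u in (235,250,256,262,270,285)])
s=bot.read_state();print(s['position'],s['joint_positions'],s['opening'])
c=vision.get_calibration('wrist');R=cv2.Rodrigues(np.array(c['rvec']))[0];print(-R.T@np.array(c['tvec']).ravel())
E
```

```text
205 [(np.int64(482), np.int64(-147), np.int64(248)), (np.int64(500), np.int64(-147), np.int64(248)), (np.int64(508), np.int64(-146), np.int64(250)), (np.int64(515), np.int64(-145), np.int64(252)), (np.int64(530), np.int64(-187), np.int64(113)), (np.int64(556), np.int64(-187), np.int64(112))]
213 [(np.int64(504), np.int64(-78), np.int64(484)), (np.int64(500), np.int64(-156), np.int64(250)), (np.int64(507), np.int64(-157), np.int64(247)), (np.int64(516), np.int64(-201), np.int64(114)), (np.int64(530), np.int64(-201), np.int64(114)), (np.int64(521), np.int64(-78), np.int64(484))]
221 [(np.int64(505), np.int64(-78), np.int64(492)), (np.int64(507), np.int64(-105), np.int64(419)), (np.int64(510), np.int64(-106), np.int64(415)), (np.int64(514), np.int64(-106), np.int64(416)), (np.int64(518), np.int64(-105), np.int64(419)), (np.int64(520), np.int64(-78), np.int64(492))]
229 [(np.int64(505), np.int64(-78), np.int64(498)), (np.int64(507), np.int64(-104), np.int64(432)), (np.int64(510), np.int64(-106), np.int64(428)), (np.int64(514), np.int64(-106), np.int64(428)), (np.int64(518), np.int64(-104
[... 1866 characters left out ...]
.int64(-122), np.int64(458)), (np.int64(511), np.int64(-122), np.int64(458)), (np.int64(514), np.int64(-121), np.int64(459)), (np.int64(517), np.int64(-122), np.int64(459)), (np.int64(519), np.int64(-91), np.int64(506))]
293 [(np.int64(506), np.int64(-92), np.int64(509)), (np.int64(510), np.int64(-92), np.int64(508)), (np.int64(512), np.int64(-92), np.int64(508)), (np.int64(513), np.int64(-91), np.int64(509)), (np.int64(515), np.int64(-92), np.int64(508)), (np.int64(519), np.int64(-92), np.int64(508))]
[ 0.47464618 -0.0487678   0.22887509] [-1.93082266e+01  1.58091627e+01  9.96919163e+01 -1.55227918e-02
  6.45889569e+01 -1.97418399e+01] 0.006212330059853471
[0.47327026 0.01816669 0.42451236]
```

Scene and wrist depth both show the physical fingertips about 40 mm above the reported TCP (tip at z 0.270 when the TCP reads 0.229). That's why the fingers passed over the wheel without touching it. The mark hasn't moved from 26°. From here I'll treat the tip as reading + 0.040. The fingers are over a window now, so I'll go down 39 mm.

```bash
python3 -m handwheel '[{"hand":-1,"dx":0,"dy":0,"dz":-1.3,"wx":0,"wy":0,"wz":0},{"hand":-1,"dx":0,"dy":0,"dz":-1.3,"wx":0,"wy":0,"wz":0},{"hand":-1,"dx":0,"dy":0,"dz":-1.2,"wx":0,"wy":0,"wz":0},{"hand":-1,"dx":0,"dy":0,"dz":0,"wx":0,"wy":0,"wz":0}]'; python3 - <<'E'
from h import *
cap('scene','s3')
im,d,c=load('s3');cr=im[100:210,220:340]; im2=cv2.resize(cr,None,fx=6,fy=5.4,interpolation=cv2.INTER_CUBIC).astype(float)
cv2.imwrite('pics/cr7.png',((im2.clip(0,255)/255)**.5*255).astype(np.uint8)[:,:,::-1])
E
```

```text
time_s: 4.35
position: [0.4757, -0.0492, 0.1897]
tcp_rot: [[-0.007, 1.0, -0.003], [1.0, 0.007, 0.001], [0.001, -0.003, -1.0]]
force: [-0.3, -0.7, -0.7]
opening: 0.008
```

View pics/cr7.png

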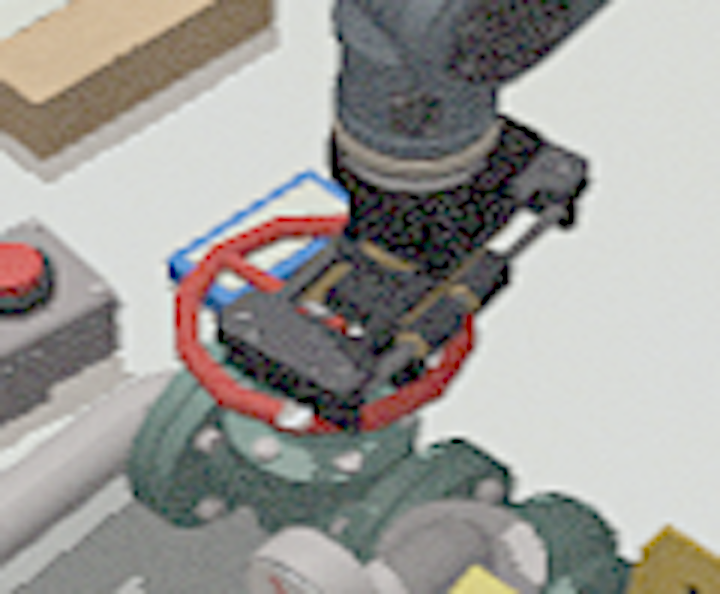

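The fingers are in the window. Now I'll crank counter-clockwise.

```bash
python3 -m handwheel '[{"hand":-1,"dx":-1.02,"dy":-0.21,"dz":0,"wx":0,"wy":0,"wz":0},{"hand":-1,"dx":-0.93,"dy":-0.47,"dz":0,"wx":0,"wy":0,"wz":0},{"hand":-1,"dx":-0.78,"dy":-0.69,"dz":0,"wx":0,"wy":0,"wz":0},{"hand":-1,"dx":-0.58,"dy":-0.87,"dz":0,"wx":0,"wy":0,"wz":0}]'; cat > st.py <<'E'
from h import *
s=bot.read_state(); p=s['position']-np.array([.48,-.0895,0]);a=np.arctan2(p[1],p[0]);f=s['force'];print('ang',np.degrees(a).round(1),'r',np.hypot(p[0],p[1]).round(4),'ft',(-f[0]*np.sin(a)+f[1]*np.cos(a)).round(2),'fr',(f[0]*np.cos(a)+f[1]*np.sin(a)).round(2),f.round(1),s['moment'].round(2))
E
python3 st.py
```

```text
time_s: 4.8
position: [0.4451, -0.071, 0.1921]
tcp_rot: [[-0.007, 1.0, 0.006], [1.0, 0.007, 0.001], [0.001, 0.006, -1.0]]
force: [4.0, 6.0, -0.8]
opening: 0.008
ang 152.1 r 0.0395 ft -7.14 fr -0.76 [ 4.   6.  -0.8] [ 0.65 -0.57 -0.01]
```

Contact made, with about 7 N tangential force. Continuing.

```bash
python3 -m handwheel '[{"hand":-1,"dx":-0.33,"dy":-0.98,"dz":0,"wx":0,"wy":0,"wz":0},{"hand":-1,"dx":-0.06,"dy":-1.04,"dz":0,"wx":0,"wy":0,"wz":0},{"hand":-1,"dx":0.21,"dy":-1.02,"dz":0,"wx":0,"wy":0,"wz":0},{"hand":-1,"dx":0.47,"dy":-0.93,"dz":0,"wx":0,"wy":0,"wz":0},{"hand":-1,"dx":0.69,"dy":-0.78,"dz":0,"wx":0,"wy":0,"wz":0},{"hand":-1,"dx":0.87,"dy":-0.58,"dz":0,"wx":0,"wy":0,"wz":0},{"hand":-1,"dx":0.99,"dy":-0.33,"dz":0,"wx":0,"wy":0,"wz":0},{"hand":-1,"dx":1.04,"dy":-0.06,"dz":0,"wx":0,"wy":0,"wz":0},{"hand":-1,"dx":1.02,"dy":0.21,"dz":0,"wx":0,"wy":0,"wz":0},{"hand":-1,"dx":0.93,"dy":0.47,"dz":0,"wx":0,"wy":0,"wz":0}]'; python3 st.py; python3 - <<'E'
from h import *
im,d,c=cap('top','t3')
cr=im[165:260,220:360]; cv2.imwrite('pics/cr8.png',cv2.resize(cr,None,fx=5.5,fy=5.5,interpolation=cv2.INTER_CUBIC)[:,:,::-1])
E
```

```text
time_s: 5.8
position: [0.4954, -0.1215, 0.1901]
tcp_rot: [[-0.009, 1.0, -0.013], [1.0, 0.009, 0.001], [0.001, -0.013, -1.0]]
force: [-7.9, -3.3, 0.4]
opening: 0.002
ang -64.4 r 0.0355 ft -8.58 fr -0.43 [-7.9 -3.3  0.4] [-0.59  1.37  0.04]
```

View pics/cr8.png

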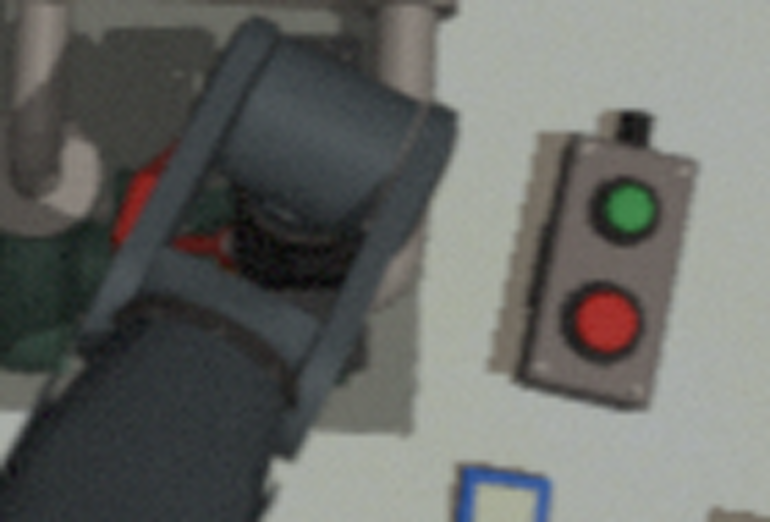

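```bash
python3 -m handwheel '[{"hand":-1,"dx":0.78,"dy":0.69,"dz":0,"wx":0,"wy":0,"wz":0},{"hand":-1,"dx":0.58,"dy":0.87,"dz":0,"wx":0,"wy":0,"wz":0},{"hand":-1,"dx":0.33,"dy":0.98,"dz":0,"wx":0,"wy":0,"wz":0},{"hand":-1,"dx":0.06,"dy":1.04,"dz":0,"wx":0,"wy":0,"wz":0},{"hand":-1,"dx":-0.21,"dy":1.02,"dz":0,"wx":0,"wy":0,"wz":0},{"hand":-1,"dx":-0.47,"dy":0.93,"dz":0,"wx":0,"wy":0,"wz":0},{"hand":-1,"dx":-0.69,"dy":0.78,"dz":0,"wx":0,"wy":0,"wz":0},{"hand":-1,"dx":-0.87,"dy":0.58,"dz":0,"wx":0,"wy":0,"wz":0},{"hand":-1,"dx":-0.99,"dy":0.33,"dz":0,"wx":0,"wy":0,"wz":0},{"hand":-1,"dx":-1.04,"dy":0.06,"dz":0,"wx":0,"wy":0,"wz":0}]'; python3 st.py
```

```text
time_s: 6.85
position: [0.4835, -0.052, 0.1934]
tcp_rot: [[-0.008, 1.0, 0.017], [1.0, 0.008, -0.006], [-0.006, 0.017, -1.0]]
force: [8.9, -2.5, -0.6]
opening: 0.003
ang 84.7 r 0.0377 ft -9.13 fr -1.63 [ 8.9 -2.5 -0.6] [-0.42 -1.51  0.14]
```

```bash
python3 -m handwheel '[{"hand":-1,"dx":-1.02,"dy":-0.21,"dz":0,"wx":0,"wy":0,"wz":0},{"hand":-1,"dx":-0.93,"dy":-0.47,"dz":0,"wx":0,"wy":0,"wz":0},{"hand":-1,"dx":-0.78,"dy":-0.69,"dz":0,"wx":0,"wy":0,"wz":0},{"hand":-1,"dx":-0.58,"dy":-0.87,"dz":0,"wx":0,"wy":0,"wz":0},{"hand":-1,"dx":-0.33,"dy":-0.98,"dz":0,"wx":0,"wy":0,"wz":0},{"hand":-1,"dx":-0.06,"dy":-1.04,"dz":0,"wx":0,"wy":0,"wz":0}]'; python3 st.py;python3 - <<'E'
from h import *
for n in ('scene','wrist'):
    im,d,c=cap(n,n+'4')
im,d,c=load('scene4')
cr=im[100:210,220:340]; cv2.imwrite('pics/cr9.png',cv2.resize(cr,None,fx=6,fy=5.4,interpolation=cv2.INTER_CUBIC)[:,:,::-1])
E
```

```text
time_s: 7.45
position: [0.4402, -0.0897, 0.1918]
tcp_rot: [[-0.006, 1.0, 0.004], [1.0, 0.006, 0.005], [0.005, 0.004, -1.0]]
force: [2.6, 7.1, 1.3]
opening: 0.006
ang -179.8 r 0.0398 ft -7.07 fr -2.61 [2.6 7.1 1.3] [ 1.15 -0.25  0.09]
```

View pics/cr9.png

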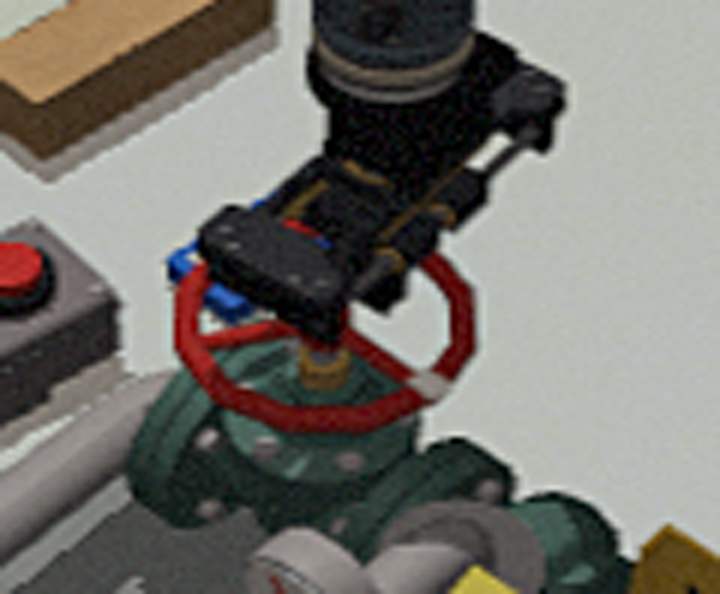

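View pics/wrist4.png

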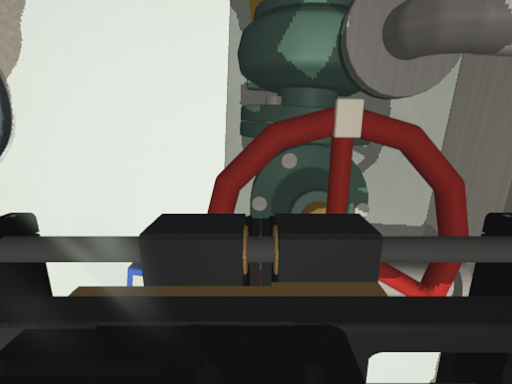

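The mark has moved to about 85°, so the wheel has turned roughly 416° and is no closer than 50° to the stop. I'll do two more coarse rows, then slow down.

```bash
python3 -m handwheel '[{"hand":-1,"dx":0.21,"dy":-1.02,"dz":0,"wx":0,"wy":0,"wz":0},{"hand":-1,"dx":0.47,"dy":-0.93,"dz":0,"wx":0,"wy":0,"wz":0}]'; python3 st.py; python3 - <<'E'
import numpy as np
for a in list(range(214,360,10))+list(range(4,220,10)):
    t=np.radians(a+5);r=4*2*np.sin(np.radians(2.5)); print(a,np.round([-r*np.sin(t),r*np.cos(t)],2),end=' ')
E
```

```text
time_s: 7.75
position: [0.4444, -0.1084, 0.1908]
tcp_rot: [[-0.008, 1.0, -0.003], [1.0, 0.008, 0.006], [0.006, -0.003, -1.0]]
force: [-1.9, 7.4, 1.8]
opening: 0.007
ang -152.1 r 0.0403 ft -7.42 fr -1.83 [-1.9  7.4  1.8] [1.05 0.3  0.1 ]
214 [ 0.22 -0.27] 224 [ 0.26 -0.23] 234 [ 0.3  -0.18] 244 [ 0.33 -0.13] 254 [ 0.34 -0.07] 264 [ 0.35 -0.01] 274 [0.34 0.05] 284 [0.33 0.11] 294 [0.31 0.17] 304 [0.27 0.22] 314 [0.23 0.26] 324 [0.18 0.3 ] 334 [0.13 0.33] 344 [0.07 0.34] 354 [0.01 0.35] 4 [-0.05  0.34] 14 [-0.11  0.33] 24 [-0.17  0.31] 34 [-0.22  0.27] 44 [-0.26  0.23] 54 [-0.3   0.18] 64 [-0.33  0.13] 74 [-0.34  0.07] 84 [-0.35  0.01] 94 [-0.34 -0.05] 104 [-0.33 -0.11] 114 [-0.31 -0.17] 124 [-0.27 -0.22] 134 [-0.23 -0.26] 144 [-0.18 -0.3 ] 154 [-0.13 -0.33] 164 [-0.07 -0.34] 174 [-0.01 -0.35] 184 [ 0.05 -0.34] 194 [ 0.11 -0.33] 204 [ 0.17 -0.31] 214 [ 0.22 -0.27]
```

```bash
python3 -m handwheel '[{"hand":-1,"dx":0.22,"dy":-0.27,"dz":0,"wx":0,"wy":0,"wz":0},{"hand":-1,"dx":0.22,"dy":-0.27,"dz":0,"wx":0,"wy":0,"wz":0},{"hand":-1,"dx":0.26,"dy":-0.23,"dz":0,"wx":0,"wy":0,"wz":0},{"hand":-1,"dx":0.26,"dy":-0.23,"dz":0,"wx":0,"wy":0,"wz":0}]'; python3 st.py
```

```text
time_s: 8.15
position: [0.4538, -0.1193, 0.1905]
tcp_rot: [[-0.008, 1.0, -0.004], [1.0, 0.008, 0.003], [0.003, -0.004, -1.0]]
force: [-3.0, 5.0, 2.1]
opening: 0.006
ang -131.3 r 0.0397 ft -5.56 fr -1.77 [-3.   5.   2.1] [ 0.69  0.63 -0.03]
```

```bash
python3 -m handwheel '[{"hand":-1,"dx":0.3,"dy":-0.18,"dz":0,"wx":0,"wy":0,"wz":0},{"hand":-1,"dx":0.3,"dy":-0.18,"dz":0,"wx":0,"wy":0,"wz":0},{"hand":-1,"dx":0.33,"dy":-0.13,"dz":0,"wx":0,"wy":0,"wz":0},{"hand":-1,"dx":0.33,"dy":-0.13,"dz":0,"wx":0,"wy":0,"wz":0}]'; python3 st.py
```

```text
time_s: 8.55
position: [0.4658, -0.1257, 0.1904]
tcp_rot: [[-0.008, 1.0, -0.006], [1.0, 0.008, 0.003], [0.003, -0.006, -1.0]]
force: [-5.3, 4.2, 2.0]
opening: 0.005
ang -111.5 r 0.0389 ft -6.47 fr -1.97 [-5.3  4.2  2. ] [ 0.53  0.85 -0.01]
```

```bash
python3 -m handwheel '[{"hand":-1,"dx":0.34,"dy":-0.07,"dz":0,"wx":0,"wy":0,"wz":0},{"hand":-1,"dx":0.34,"dy":-0.07,"dz":0,"wx":0,"wy":0,"wz":0},{"hand":-1,"dx":0.35,"dy":-0.01,"dz":0,"wx":0,"wy":0,"wz":0},{"hand":-1,"dx":0.35,"dy":-0.01,"dz":0,"wx":0,"wy":0,"wz":0}]'; python3 st.py
```

```text
time_s: 8.95
position: [0.4772, -0.1272, 0.1901]
tcp_rot: [[-0.01, 1.0, -0.011], [1.0, 0.01, 0.003], [0.003, -0.011, -1.0]]
force: [-8.3, 2.6, 3.2]
opening: 0.003
ang -94.2 r 0.0378 ft -8.51 fr -1.94 [-8.3  2.6  3.2] [0.32 1.45 0.08]
```

```bash
python3 -m handwheel '[{"hand":-1,"dx":0.34,"dy":0.05,"dz":0,"wx":0,"wy":0,"wz":0},{"hand":-1,"dx":0.34,"dy":0.05,"dz":0,"wx":0,"wy":0,"wz":0},{"hand":-1,"dx":0.33,"dy":0.11,"dz":0,"wx":0,"wy":0,"wz":0},{"hand":-1,"dx":0.33,"dy":0.11,"dz":0,"wx":0,"wy":0,"wz":0}]'; python3 st.py
```

```text
time_s: 9.35
position: [0.4911, -0.1255, 0.1899]
tcp_rot: [[-0.01, 1.0, -0.01], [1.0, 0.01, 0.0], [0.0, -0.01, -1.0]]
force: [-7.4, -2.2, 1.2]
opening: 0.006
ang -72.8 r 0.0377 ft -7.75 fr -0.08 [-7.4 -2.2  1.2] [-0.3   1.29  0.06]
```

```bash
python3 -m handwheel '[{"hand":-1,"dx":0.31,"dy":0.17,"dz":0,"wx":0,"wy":0,"wz":0},{"hand":-1,"dx":0.31,"dy":0.17,"dz":0,"wx":0,"wy":0,"wz":0},{"hand":-1,"dx":0.27,"dy":0.22,"dz":0,"wx":0,"wy":0,"wz":0},{"hand":-1,"dx":0.27,"dy":0.22,"dz":0,"wx":0,"wy":0,"wz":0}]'; python3 st.py
```

```text
time_s: 9.75
position: [0.5042, -0.1192, 0.1903]
tcp_rot: [[-0.01, 1.0, -0.007], [1.0, 0.009, -0.003], [-0.003, -0.007, -1.0]]
force: [-5.5, -4.0, 0.2]
opening: 0.002
ang -50.8 r 0.0383 ft -6.78 fr -0.37 [-5.5 -4.   0.2] [-0.59  0.98 -0.  ]
```

```bash
python3 -m handwheel '[{"hand":-1,"dx":0.23,"dy":0.26,"dz":0,"wx":0,"wy":0,"wz":0},{"hand":-1,"dx":0.23,"dy":0.26,"dz":0,"wx":0,"wy":0,"wz":0},{"hand":-1,"dx":0.18,"dy":0.3,"dz":0,"wx":0,"wy":0,"wz":0},{"hand":-1,"dx":0.18,"dy":0.3,"dz":0,"wx":0,"wy":0,"wz":0}]'; python3 st.py
```

```text
time_s: 10.15
position: [0.5139, -0.1089, 0.1907]
tcp_rot: [[-0.009, 1.0, -0.004], [1.0, 0.009, -0.004], [-0.004, -0.004, -1.0]]
force: [-4.2, -4.5, 0.0]
opening: 0.004
ang -29.8 r 0.0391 ft -6.04 fr -1.41 [-4.2 -4.5  0. ] [-0.85  0.68 -0.01]
```

```bash
python3 -m handwheel '[{"hand":-1,"dx":0.13,"dy":0.33,"dz":0,"wx":0,"wy":0,"wz":0},{"hand":-1,"dx":0.13,"dy":0.33,"dz":0,"wx":0,"wy":0,"wz":0},{"hand":-1,"dx":0.07,"dy":0.34,"dz":0,"wx":0,"wy":0,"wz":0},{"hand":-1,"dx":0.07,"dy":0.34,"dz":0,"wx":0,"wy":0,"wz":0}]'; python3 st.py
```

```text
time_s: 10.55
position: [0.5189, -0.0972, 0.1911]
tcp_rot: [[-0.01, 1.0, -0.001], [1.0, 0.01, -0.008], [-0.008, -0.002, -1.0]]
force: [-3.3, -7.9, -1.0]
opening: 0.004
ang -11.1 r 0.0397 ft -8.35 fr -1.68 [-3.3 -7.9 -1. ] [-1.3   0.54  0.09]
```

```bash
python3 -m handwheel '[{"hand":-1,"dx":0.01,"dy":0.35,"dz":0,"wx":0,"wy":0,"wz":0},{"hand":-1,"dx":0.01,"dy":0.35,"dz":0,"wx":0,"wy":0,"wz":0},{"hand":-1,"dx":-0.05,"dy":0.34,"dz":0,"wx":0,"wy":0,"wz":0},{"hand":-1,"dx":-0.05,"dy":0.34,"dz":0,"wx":0,"wy":0,"wz":0}]'; python3 st.py
```

```text
time_s: 10.95
position: [0.5203, -0.0836, 0.1917]
tcp_rot: [[-0.009, 1.0, 0.003], [1.0, 0.009, -0.008], [-0.008, 0.003, -1.0]]
force: [0.7, -6.5, -0.1]
opening: 0.001
ang 8.3 r 0.0407 ft -6.52 fr -0.28 [ 0.7 -6.5 -0.1] [-1.21  0.09 -0.01]
```

```bash
python3 -m handwheel '[{"hand":-1,"dx":-0.11,"dy":0.33,"dz":0,"wx":0,"wy":0,"wz":0},{"hand":-1,"dx":-0.11,"dy":0.33,"dz":0,"wx":0,"wy":0,"wz":0},{"hand":-1,"dx":-0.17,"dy":0.31,"dz":0,"wx":0,"wy":0,"wz":0},{"hand":-1,"dx":-0.17,"dy":0.31,"dz":0,"wx":0,"wy":0,"wz":0}]'; python3 st.py
```

```text
time_s: 11.35
position: [0.5161, -0.0706, 0.1922]
tcp_rot: [[-0.009, 1.0, 0.007], [1.0, 0.009, -0.008], [-0.008, 0.006, -1.0]]
force: [1.7, -4.5, 1.3]
opening: 0.005
ang 27.7 r 0.0407 ft -4.79 fr -0.59 [ 1.7 -4.5  1.3] [-0.98 -0.27  0.03]
```

```bash
python3 -m handwheel '[{"hand":-1,"dx":-0.22,"dy":0.27,"dz":0,"wx":0,"wy":0,"wz":0},{"hand":-1,"dx":-0.22,"dy":0.27,"dz":0,"wx":0,"wy":0,"wz":0},{"hand":-1,"dx":-0.26,"dy":0.23,"dz":0,"wx":0,"wy":0,"wz":0},{"hand":-1,"dx":-0.26,"dy":0.23,"dz":0,"wx":0,"wy":0,"wz":0}]'; python3 st.py
```

```text
time_s: 11.75
position: [0.5074, -0.0602, 0.1924]
tcp_rot: [[-0.009, 1.0, 0.009], [1.0, 0.009, -0.007], [-0.007, 0.009, -1.0]]
force: [4.4, -4.5, 0.5]
opening: 0.0
ang 47.0 r 0.0401 ft -6.26 fr -0.33 [ 4.4 -4.5  0.5] [-0.83 -0.53  0.02]
```

```bash
python3 -m handwheel '[{"hand":-1,"dx":-0.3,"dy":0.18,"dz":0,"wx":0,"wy":0,"wz":0},{"hand":-1,"dx":-0.3,"dy":0.18,"dz":0,"wx":0,"wy":0,"wz":0},{"hand":-1,"dx":-0.33,"dy":0.13,"dz":0,"wx":0,"wy":0,"wz":0},{"hand":-1,"dx":-0.33,"dy":0.13,"dz":0,"wx":0,"wy":0,"wz":0}]'; python3 st.py
```

```text
time_s: 12.15
position: [0.5064, -0.0585, 0.1939]
tcp_rot: [[-0.007, 0.999, 0.033], [1.0, 0.008, -0.016], [-0.016, 0.033, -0.999]]
force: [25.8, -12.7, -15.6]
opening: 0.005
ang 49.6 r 0.0407 ft -27.83 fr 7.06 [ 25.8 -12.7 -15.6] [-2.26 -4.13 -0.12]
```

```bash
python3 -m handwheel '[{"hand":-1,"dx":-0.34,"dy":0.07,"dz":0,"wx":0,"wy":0,"wz":0},{"hand":-1,"dx":-0.34,"dy":0.07,"dz":0,"wx":0,"wy":0,"wz":0},{"hand":-1,"dx":-0.35,"dy":0.01,"dz":0,"wx":0,"wy":0,"wz":0}]'; python3 st.py; python3 - <<'E'
from h import *
im,d,c=cap('scene','s6')
cr=im[100:210,220:340]; cv2.imwrite('pics/cr10.png',cv2.resize(cr,None,fx=6,fy=5.4,interpolation=cv2.INTER_CUBIC)[:,:,::-1])
E
```

```text
time_s: 12.45
position: [0.507, -0.0584, 0.1954]
tcp_rot: [[-0.003, 0.998, 0.056], [1.0, 0.004, -0.017], [-0.017, 0.056, -0.998]]
force: [46.1, -8.8, -30.0]
opening: 0.007
ang 49.1 r 0.0412 ft -40.58 fr 23.58 [ 46.1  -8.8 -30. ] [-1.56 -7.52 -0.3 ]
```

View pics/cr10.png

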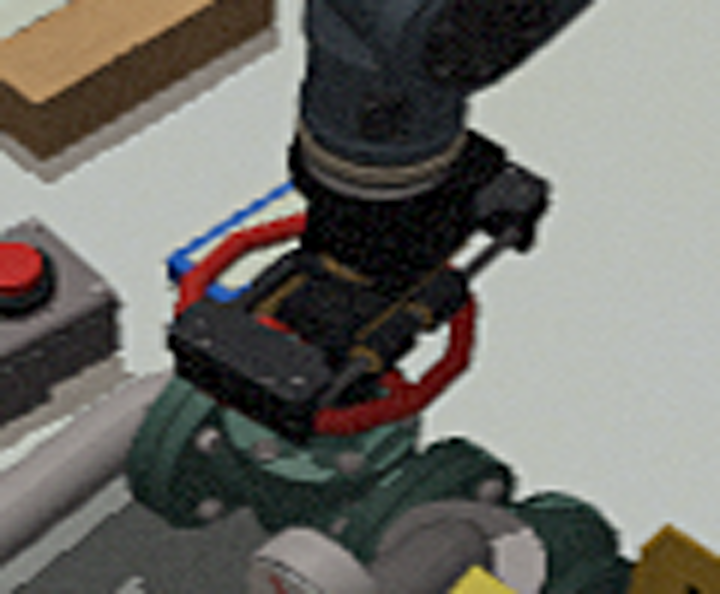

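The stop is reached: finger held at 49°, 30–45 N and no more movement. I'll release by reversing the command, then measure the spoke angle.

```bash
python3 -m handwheel '[{"hand":-1,"dx":1.0,"dy":-0.48,"dz":0,"wx":0,"wy":0,"wz":0},{"hand":-1,"dx":1.0,"dy":-0.48,"dz":0,"wx":0,"wy":0,"wz":0},{"hand":-1,"dx":1.0,"dy":-0.48,"dz":0,"wx":0,"wy":0,"wz":0},{"hand":-1,"dx":0.4,"dy":-0.8,"dz":0,"wx":0,"wy":0,"wz":0},{"hand":-1,"dx":0.2,"dy":-1.0,"dz":0,"wx":0,"wy":0,"wz":0},{"hand":-1,"dx":0,"dy":0,"dz":0,"wx":0,"wy":0,"wz":0}]'; python3 st.py; python3 - <<'E'
from h import *
cap('wrist','w6')
E
```

```text
time_s: 13.1
position: [0.5165, -0.0829, 0.1907]
tcp_rot: [[-0.007, 1.0, -0.001], [1.0, 0.007, -0.001], [-0.001, -0.001, -1.0]]
force: [0.7, -0.3, -0.4]
opening: 0.003
ang 10.3 r 0.0371 ft -0.46 fr 0.62 [ 0.7 -0.3 -0.4] [-0.06  0.03 -0.03]
```

View pics/w6.png

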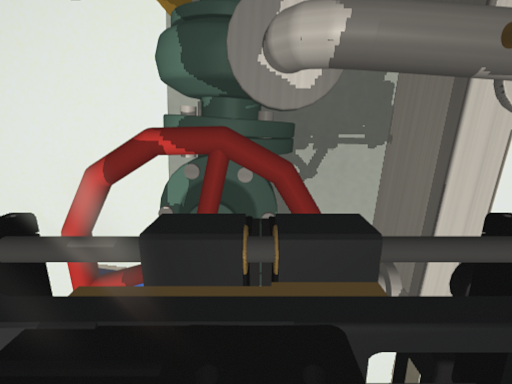

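```bash
cat > sp.py <<'E'
from h import *
import sys
f=sys.argv[1];im,d,c=load(f)
for a in sys.argv[2:]:
    u,v=map(float,a.split(','));p=w(c,d,u,v,.2505)[:2]-[.48,-.0895];print(a,np.degrees(np.arctan2(p[1],p[0])).round(1),np.hypot(*p).round(4),p.round(4))
E
python3 sp.py w6 205,212 213,180 221,148; python3 sp.py wrist4 349,118 342,180; python3 - <<'E'
import numpy as np
pr=None
for a in range(10,-130,-15):
    p=4*np.array([np.cos(np.radians(a)),np.sin(np.radians(a))])
    if pr is not None: print(a,np.round(p-pr,2),end='; ')
    pr=p
E
```

```text
205,212 77.2 0.0297 [0.0066 0.029 ]
213,180 76.1 0.0473 [0.0113 0.0459]
221,148 75.7 0.0639 [0.0158 0.0619]
349,118 89.2 0.0673 [0.001  0.0673]
342,180 90.0 0.0369 [0.     0.0369]
-5 [ 0.05 -1.04]; -20 [-0.23 -1.02]; -35 [-0.48 -0.93]; -50 [-0.71 -0.77]; -65 [-0.88 -0.56]; -80 [-1.   -0.31]; -95 [-1.04 -0.05]; -110 [-1.02  0.23]; -125 [-0.93  0.48];
```

At the stop the spokes stand at 75.7°, 195.7° and -44.3° (the mark spoke). Backing off 90° should put them at -14.3°, 105.7° and -134.3°. I'll push the mark spoke clockwise.

```bash
python3 -m handwheel '[{"hand":-1,"dx":0.2,"dy":-1.04,"dz":0,"wx":0,"wy":0,"wz":0},{"hand":-1,"dx":-0.23,"dy":-1.02,"dz":0,"wx":0,"wy":0,"wz":0},{"hand":-1,"dx":-0.48,"dy":-0.93,"dz":0,"wx":0,"wy":0,"wz":0},{"hand":-1,"dx":-0.71,"dy":-0.77,"dz":0,"wx":0,"wy":0,"wz":0},{"hand":-1,"dx":-0.88,"dy":-0.56,"dz":0,"wx":0,"wy":0,"wz":0},{"hand":-1,"dx":-1.0,"dy":-0.31,"dz":0,"wx":0,"wy":0,"wz":0},{"hand":-1,"dx":0,"dy":0,"dz":0,"wx":0,"wy":0,"wz":0}]'; python3 st.py; python3 - <<'E'
from h import *
cap('wrist','w7')
E
```

```text
time_s: 13.85
position: [0.4869, -0.1286, 0.1917]
tcp_rot: [[-0.007, 1.0, 0.004], [1.0, 0.007, -0.001], [-0.001, 0.004, -1.0]]
force: [2.7, 0.6, 2.6]
opening: 0.005
ang -80.0 r 0.0397 ft 2.81 fr -0.15 [2.7 0.6 2.6] [ 0.09 -0.42 -0.04]
```

View pics/w7.png

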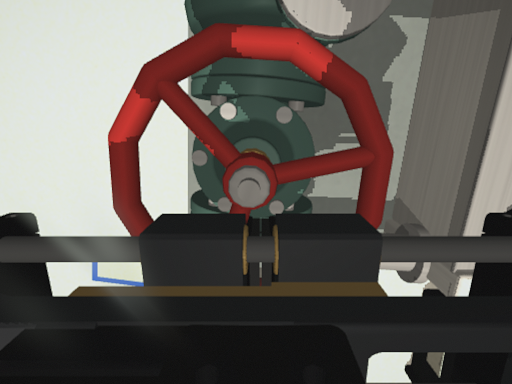

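```bash
python3 sp.py w7 375,156 330,165 160,82 200,130
```

```text
375,156 11.6 0.0635 [0.0622 0.0127]
330,165 11.4 0.0409 [0.0401 0.0081]
160,82 132.0 0.0623 [-0.0417  0.0463]
200,130 134.3 0.0345 [-0.0241  0.0247]
```

It has turned 64° back, so 26° more are needed.

```bash
python3 -m handwheel '[{"hand":-1,"dx":-0.7,"dy":-0.07,"dz":0,"wx":0,"wy":0,"wz":0},{"hand":-1,"dx":-0.7,"dy":0.02,"dz":0,"wx":0,"wy":0,"wz":0},{"hand":-1,"dx":-0.4,"dy":0.06,"dz":0,"wx":0,"wy":0,"wz":0},{"hand":-1,"dx":0,"dy":0,"dz":0,"wx":0,"wy":0,"wz":0},{"hand":-1,"dx":0,"dy":0,"dz":0,"wx":0,"wy":0,"wz":0}]'; python3 st.py; python3 - <<'E'
from h import *
cap('wrist','w8')
E
```

```text
time_s: 14.4
position: [0.47, -0.1291, 0.1918]
tcp_rot: [[-0.008, 1.0, 0.005], [1.0, 0.008, -0.003], [-0.003, 0.005, -1.0]]
force: [5.4, -0.6, 1.7]
opening: 0.004
ang -104.2 r 0.0408 ft 5.39 fr -0.71 [ 5.4 -0.6  1.7] [-0.17 -0.77  0.04]
```

View pics/w8.png

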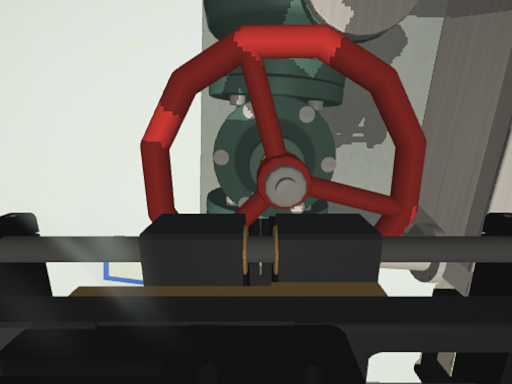

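```bash
python3 sp.py w8 405,208 345,193 250,50 265,110
```

```text
405,208 -12.8 0.0655 [ 0.0639 -0.0145]
345,193 -11.8 0.0326 [ 0.0319 -0.0067]
250,50 105.8 0.0622 [-0.0169  0.0598]
265,110 106.1 0.0352 [-0.0098  0.0338]
```

The spokes are at -12.8° and 105.9°, so the back-off is within about 1.5° of 90°. I'll step the finger off the spoke, raise it, and travel to behind the lid.

```bash
python3 -m handwheel '[{"hand":-1,"dx":1.0,"dy":0,"dz":0,"wx":0,"wy":0,"wz":0},{"hand":-1,"dx":1.0,"dy":0,"dz":0,"wx":0,"wy":0,"wz":0},{"hand":-1,"dx":0,"dy":0,"dz":2.5,"wx":0,"wy":0,"wz":0},{"hand":-1,"dx":0,"dy":0,"dz":4,"wx":0,"wy":0,"wz":0},{"hand":-1,"dx":0,"dy":0,"dz":4,"wx":0,"wy":0,"wz":0},{"hand":-1,"dx":0,"dy":0,"dz":4,"wx":0,"wy":0,"wz":0},{"hand":-1,"dx":0,"dy":0,"dz":3,"wx":0,"wy":0,"wz":0},{"hand":-1,"dx":0,"dy":0,"dz":0,"wx":0,"wy":0,"wz":0}]'; python3 st.py;  python3 - <<'E'
from h import *
cap('wrist','w9')
E
```

```text
time_s: 15.25
position: [0.49, -0.1286, 0.3702]
tcp_rot: [[-0.009, 1.0, 0.007], [1.0, 0.009, -0.004], [-0.004, 0.007, -1.0]]
force: [0.8, -0.6, -0.1]
opening: 0.005
ang -75.6 r 0.0404 ft 0.66 fr 0.83 [ 0.8 -0.6 -0.1] [-0.11  0.09 -0.  ]
```

View pics/w9.png

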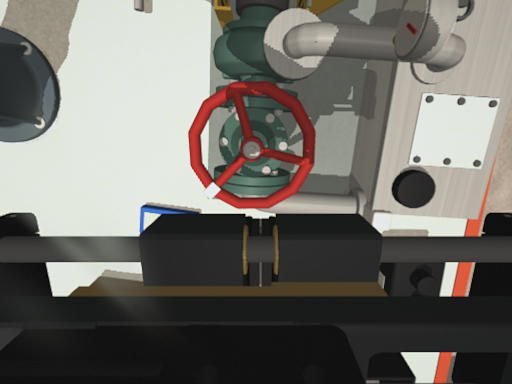

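The mark is at (211,193), the expected quadrant. Next I'll move over the gauge to behind the lid.

```bash
python3 sp.py w9 211,193 305,160; python3 -m handwheel '[{"hand":-1,"dx":2.2,"dy":4.0,"dz":0,"wx":0,"wy":0,"wz":0},{"hand":-1,"dx":2.2,"dy":4.0,"dz":0,"wx":0,"wy":0,"wz":0},{"hand":-1,"dx":2.2,"dy":4.0,"dz":0,"wx":0,"wy":0,"wz":0},{"hand":-1,"dx":2.2,"dy":4.0,"dz":0,"wx":0,"wy":0,"wz":0},{"hand":-1,"dx":2.2,"dy":4.0,"dz":0,"wx":0,"wy":0,"wz":0},{"hand":-1,"dx":2.2,"dy":4.0,"dz":0,"wx":0,"wy":0,"wz":0},{"hand":-1,"dx":2.3,"dy":3.7,"dz":0,"wx":0,"wy":0,"wz":0},{"hand":-1,"dx":0,"dy":0,"dz":0,"wx":0,"wy":0,"wz":0},{"hand":-1,"dx":0,"dy":0,"dz":0,"wx":0,"wy":0,"wz":0}]';  python3 - <<'E'
from h import *
cap('wrist','w10');cap('scene','s10')
E
```

```text
211,193 -132.5 0.0715 [-0.0483 -0.0527]
305,160 -11.8 0.0622 [ 0.0609 -0.0127]
time_s: 16.2
position: [0.6417, 0.1501, 0.3625]
tcp_rot: [[-0.01, 1.0, -0.006], [1.0, 0.01, -0.001], [-0.001, -0.006, -1.0]]
force: [-0.7, -0.3, 0.3]
opening: 0.008
```

View pics/w10.png

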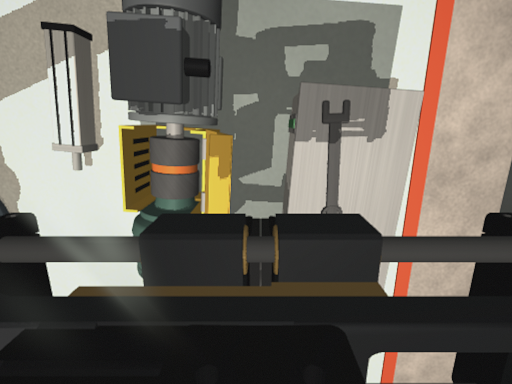

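View pics/s10.png

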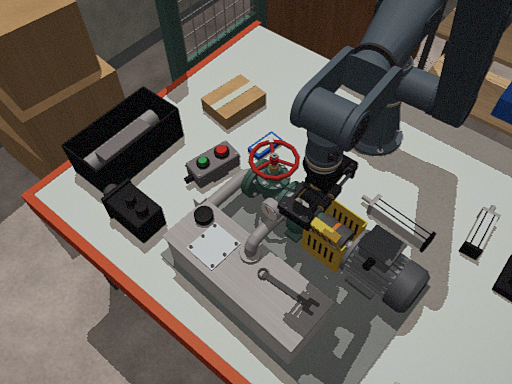

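```bash
python3 - <<'E'
from h import *
im,d,c=load('w10')
for a in [(228,150),(228,200),(220,170),(207,150),(290,190),(295,120)]: print(a,w(c,d,*a).round(3))
print(w(c,d,232,180,.277), w(c,d,232,138,.277),w(c,d,232,212,.277))
P=cloud(c,d)
i=im.astype(int);m=(i[...,0]>100)&(i[...,1]>70)&(i[...,2]<70)&(P[...,2]>.17)
q=P[m];print(q.min(0),q.max(0))
E
```

```text
(228, 150) [0.607 0.191 0.277]
(228, 200) [0.606 0.137 0.275]
(220, 170) [0.599 0.171 0.28 ]
(207, 150) [0.564 0.18  0.167]
(290, 190) [0.684 0.122 0.161]
(295, 120) [0.69  0.223 0.133]
[0.61050064 0.15961104 0.277     ] [0.61110954 0.20261967 0.277     ] [0.61000447 0.12456534 0.277     ]
[0.56196934 0.09063885 0.17021953] [0.64607826 0.21733535 0.5580363 ]
```

Lid edge is at x 0.611, so the fingers (face at 0.627) go down behind it, tip to about z 0.24.

```bash
python3 -m handwheel '[{"hand":-1,"dx":0,"dy":0,"dz":-4,"wx":0,"wy":0,"wz":0},{"hand":-1,"dx":0,"dy":0,"dz":-4,"wx":0,"wy":0,"wz":0},{"hand":-1,"dx":0,"dy":0,"dz":-4,"wx":0,"wy":0,"wz":0},{"hand":-1,"dx":0,"dy":0,"dz":-3,"wx":0,"wy":0,"wz":0},{"hand":-1,"dx":0,"dy":0,"dz":-1.2,"wx":0,"wy":0,"wz":0},{"hand":-1,"dx":0,"dy":0,"dz":0,"wx":0,"wy":0,"wz":0}]'
```

```text
time_s: 16.9
position: [0.6413, 0.148, 0.2022]
tcp_rot: [[-0.006, 1.0, -0.004], [1.0, 0.006, -0.0], [-0.0, -0.004, -1.0]]
force: [0.2, 0.9, -0.4]
opening: 0.002
```

```bash
python3 -m handwheel '[{"hand":-1,"dx":-1.2,"dy":0,"dz":0,"wx":0,"wy":0,"wz":0},{"hand":-1,"dx":-1.2,"dy":0,"dz":0,"wx":0,"wy":0,"wz":0},{"hand":-1,"dx":-1.2,"dy":0,"dz":0,"wx":0,"wy":0,"wz":0},{"hand":-1,"dx":-1.2,"dy":0,"dz":0,"wx":0,"wy":0,"wz":0},{"hand":-1,"dx":-1.2,"dy":0,"dz":0,"wx":0,"wy":0,"wz":0},{"hand":-1,"dx":-1.2,"dy":0,"dz":0,"wx":0,"wy":0,"wz":0}]'; python3 - <<'E'
from h import *
cap('scene','s11')
E
```

```text
time_s: 17.5
position: [0.5714, 0.1491, 0.2059]
tcp_rot: [[-0.008, 1.0, 0.004], [1.0, 0.008, 0.0], [0.0, 0.004, -1.0]]
force: [1.6, -0.3, -0.1]
opening: 0.004
```

View pics/s11.png

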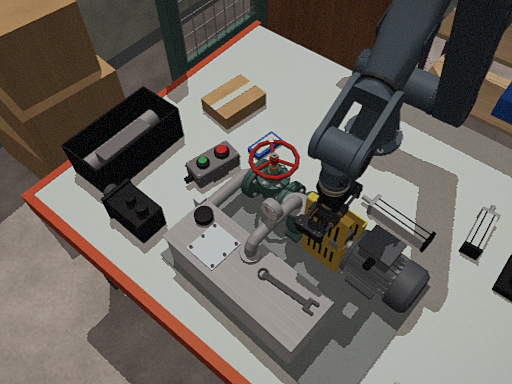

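The lid is nearly upright. A little more will tip it over.

```bash
python3 -m handwheel '[{"hand":-1,"dx":-1.0,"dy":0,"dz":0,"wx":0,"wy":0,"wz":0},{"hand":-1,"dx":-1.0,"dy":0,"dz":0,"wx":0,"wy":0,"wz":0},{"hand":-1,"dx":-1.0,"dy":0,"dz":0,"wx":0,"wy":0,"wz":0},{"hand":-1,"dx":-1.0,"dy":0,"dz":0,"wx":0,"wy":0,"wz":0},{"hand":-1,"dx":0,"dy":0,"dz":1,"wx":0,"wy":0,"wz":0},{"hand":-1,"dx":0,"dy":0,"dz":0,"wx":0,"wy":0,"wz":0},{"hand":-1,"dx":0,"dy":0,"dz":0,"wx":0,"wy":0,"wz":0}]'; python3 - <<'E'
from h import *
cap('scene','s12');im,d,c=load('s12');P=cloud(c,d)
cr=im[170:290,270:400]; cv2.imwrite('pics/cr12.png',cv2.resize(cr,None,fx=5,fy=5,interpolation=cv2.INTER_CUBIC)[:,:,::-1])
E
```

```text
time_s: 18.25
position: [0.5319, 0.1493, 0.2146]
tcp_rot: [[-0.008, 1.0, 0.002], [1.0, 0.008, 0.0], [0.0, 0.002, -1.0]]
force: [-0.0, -0.6, -0.2]
opening: 0.008
```

View pics/cr12.png

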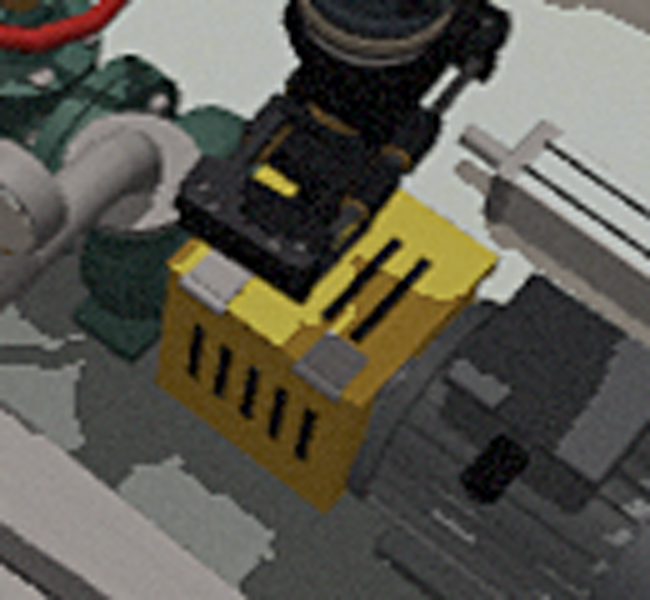

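The lid has come down on the box. I'll raise the arm and move towards the button station, then check the lid from a clear view.

```bash
python3 -m handwheel '[{"hand":-1,"dx":0,"dy":0,"dz":4,"wx":0,"wy":0,"wz":0},{"hand":-1,"dx":0,"dy":0,"dz":4,"wx":0,"wy":0,"wz":0},{"hand":-1,"dx":0,"dy":0,"dz":4,"wx":0,"wy":0,"wz":0},{"hand":-1,"dx":0,"dy":0,"dz":4,"wx":0,"wy":0,"wz":0},{"hand":-1,"dx":0,"dy":-4.5,"dz":0,"wx":0,"wy":0,"wz":0},{"hand":-1,"dx":0,"dy":-4.5,"dz":0,"wx":0,"wy":0,"wz":0},{"hand":-1,"dx":0,"dy":-4.5,"dz":0,"wx":0,"wy":0,"wz":0},{"hand":-1,"dx":0,"dy":-4.5,"dz":0,"wx":0,"wy":0,"wz":0},{"hand":-1,"dx":0,"dy":-4.5,"dz":0,"wx":0,"wy":0,"wz":0},{"hand":-1,"dx":0,"dy":-4.5,"dz":0,"wx":0,"wy":0,"wz":0}]'
python3 -m handwheel '[{"hand":-1,"dx":0,"dy":-4.5,"dz":0,"wx":0,"wy":0,"wz":0},{"hand":-1,"dx":0,"dy":-4.5,"dz":0,"wx":0,"wy":0,"wz":0},{"hand":-1,"dx":0,"dy":-4.5,"dz":0,"wx":0,"wy":0,"wz":0},{"hand":-1,"dx":0,"dy":-4.5,"dz":0,"wx":0,"wy":0,"wz":0},{"hand":-1,"dx":0,"dy":-4.5,"dz":0,"wx":0,"wy":0,"wz":0},{"hand":-1,"dx":0,"dy":-4.5,"dz":0,"wx":0,"wy":0,"wz":0},{"hand":-1,"dx":0,"dy":0,"dz":0,"wx":0,"wy":0,"wz":0},{"hand":-1,"dx":0,"dy":0,"dz":0,"wx":0,"wy":0,"wz":0}]'
python3 - <<'E'
from h import *
cap('wrist','w13');im,d,c=cap('scene','s13')
cr=im[120:280,230:400]; cv2.imwrite('pics/cr13.png',cv2.resize(cr,None,fx=4.5,fy=3.7,interpolation=cv2.INTER_CUBIC)[:,:,::-1])
P=cloud(c,d);i=im.astype(int)
m=(i[...,0]>150)&(i[...,1]>130)&(i[...,2]<100)&(P[...,2]>.13)&(P[...,0]<.6)&(P[...,0]>.4)
q=P[m];print(len(q));A=np.c_[q[:,:2],np.ones(len(q))];s=np.linalg.lstsq(A,q[:,2],rcond=None)[0];print('lid plane',s,q.mean(0))
im,d,c=load('w13');cv2.imwrite('pics/w13s.png',im[:,:,::-1])
E
```

```text
time_s: 19.3
position: [0.5308, -0.1226, 0.3738]
tcp_rot: [[-0.008, 1.0, 0.0], [1.0, 0.008, 0.0], [0.0, 0.0, -1.0]]
force: [1.5, 0.3, 0.2]
opening: 0.006
time_s: 20.1
position: [0.5304, -0.3916, 0.3726]
tcp_rot: [[-0.006, 1.0, -0.001], [1.0, 0.006, 0.002], [0.002, -0.001, -1.0]]
force: [-0.2, 0.5, 0.2]
opening: 0.001
395
lid plane [-0.0273878  -0.06411987  0.18485591] [0.5217848  0.10027233 0.16413592]
```

View pics/cr13.png

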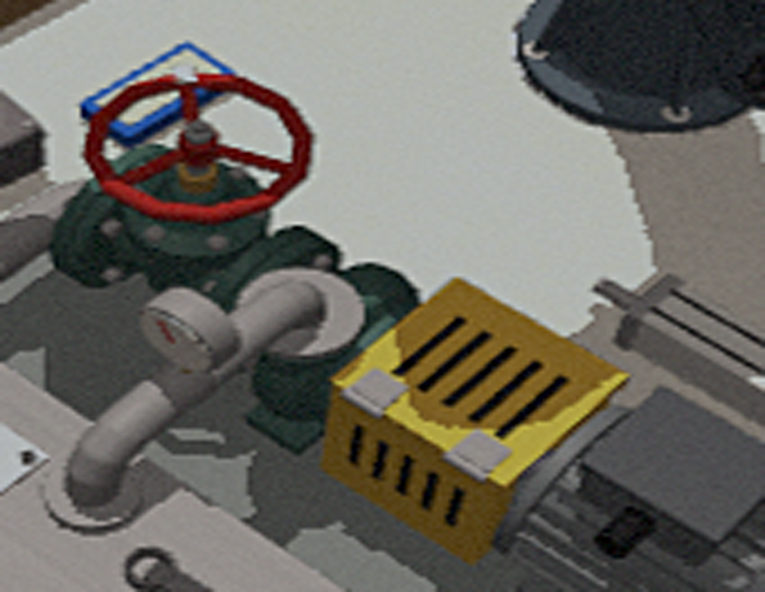

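View pics/w13.png

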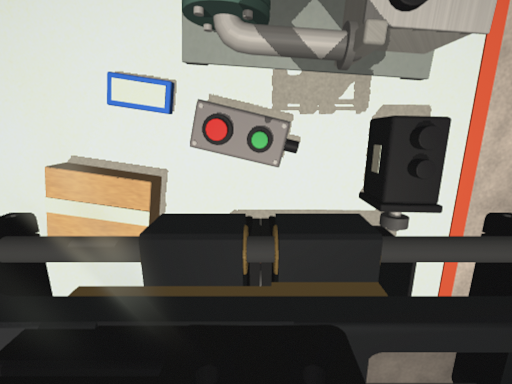

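```bash
python3 - <<'E'
from h import *
im,d,c=load('s13');P=cloud(c,d)
m=np.zeros(d.shape,np.uint8);cv2.fillPoly(m,[np.array([[331,200],[362,221],[345,242],[313,222]])],1)
q=P[m>0];
for _ in range(5):
    A=np.c_[q[:,:2],np.ones(len(q))];s=np.linalg.lstsq(A,q[:,2],rcond=None)[0];r=q[:,2]-A@s;q=q[abs(r)<2*r.std()+1e-4]
print('plane',s,r.std(),len(q),q.mean(0),q.min(0),q.max(0))
im,d,c=load('w13')
i=im.astype(int);m=(i[...,1]>100)&(i[...,0]<80)&(i[...,2]<110);v,u=np.nonzero(m);k=(u>240)&(u<280)&(v>120)&(v<160);print(u[k].mean(),v[k].mean(),k.sum());
print('green',w(c,d,u[k].mean(),v[k].mean()),w(c,d,u[k].mean(),v[k].mean(),.086)); print('red',w(c,d,216,129))
E
```

```text
plane [ 0.00176296 -0.00113792  0.15954597] 0.0018654922762816252 986 [0.4892182  0.1475149  0.16024063] [0.43926102 0.09212893 0.15640764] [0.53673414 0.20285618 0.16412081]
259.37735849056605 138.83018867924528 53
green [ 0.52719256 -0.3495595   0.0870594 ] [ 0.52718846 -0.34961344  0.086     ]
red [ 0.45313203 -0.33360296  0.0871635 ]
```

The lid plane is level to 0.002 rad, so it's shut. The green button's top is at (0.527, -0.350, 0.087). I'll go down over it.

```bash
python3 -m handwheel '[{"hand":-1,"dx":-0.3,"dy":2.1,"dz":-4,"wx":0,"wy":0,"wz":0},{"hand":-1,"dx":0,"dy":2.0,"dz":-4.2,"wx":0,"wy":0,"wz":0},{"hand":-1,"dx":0,"dy":0,"dz":-4.5,"wx":0,"wy":0,"wz":0},{"hand":-1,"dx":0,"dy":0,"dz":-4.5,"wx":0,"wy":0,"wz":0},{"hand":-1,"dx":0,"dy":0,"dz":-4.5,"wx":0,"wy":0,"wz":0},{"hand":-1,"dx":0,"dy":0,"dz":-4,"wx":0,"wy":0,"wz":0},{"hand":-1,"dx":0,"dy":0,"dz":-3,"wx":0,"wy":0,"wz":0},{"hand":-1,"dx":0,"dy":0,"dz":-1,"wx":0,"wy":0,"wz":0},{"hand":-1,"dx":0,"dy":0,"dz":0,"wx":0,"wy":0,"wz":0},{"hand":-1,"dx":0,"dy":0,"dz":0,"wx":0,"wy":0,"wz":0}]'; python3 - <<'E'
from h import *
im,d,c=cap('scene','s14')
cr=im[110:210,160:280]; cv2.imwrite('pics/cr14.png',cv2.resize(cr,None,fx=6,fy=6,interpolation=cv2.INTER_CUBIC)[:,:,::-1])
im,d,c=cap('wrist','w14')
E
```

```text
time_s: 21.2
position: [0.5291, -0.35, 0.0787]
tcp_rot: [[-0.009, 1.0, 0.002], [1.0, 0.009, -0.002], [-0.002, 0.002, -1.0]]
force: [0.8, 0.5, 0.5]
opening: 0.007
```

View pics/cr14.png

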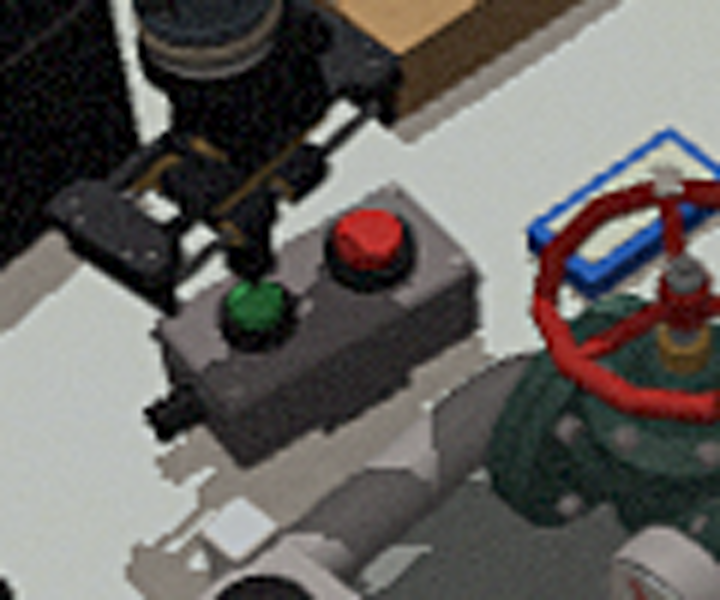

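The shut fingers are above the green button at (255,300), well clear of red. Approaching contact.

```bash
python3 -m handwheel '[{"hand":-1,"dx":-0.15,"dy":0,"dz":-1.5,"wx":0,"wy":0,"wz":0},{"hand":-1,"dx":0,"dy":0,"dz":-1.2,"wx":0,"wy":0,"wz":0},{"hand":-1,"dx":0,"dy":0,"dz":-0.4,"wx":0,"wy":0,"wz":0},{"hand":-1,"dx":0,"dy":0,"dz":0,"wx":0,"wy":0,"wz":0}]'
```

```text
time_s: 21.7
position: [0.5271, -0.3505, 0.0476]
tcp_rot: [[-0.008, 1.0, 0.002], [1.0, 0.008, -0.002], [-0.002, 0.002, -1.0]]
force: [0.3, -0.2, 4.8]
opening: 0.007
```

```bash
python3 -m handwheel '[{"hand":-1,"dx":0,"dy":0,"dz":-0.2,"wx":0,"wy":0,"wz":0},{"hand":-1,"dx":0,"dy":0,"dz":-0.2,"wx":0,"wy":0,"wz":0},{"hand":-1,"dx":0,"dy":0,"dz":0,"wx":0,"wy":0,"wz":0}]'
```

```text
time_s: 22.0
position: [0.5272, -0.3506, 0.0471]
tcp_rot: [[-0.008, 1.0, 0.002], [1.0, 0.008, -0.003], [-0.003, 0.002, -1.0]]
force: [-5.0, 3.9, 23.8]
opening: 0.006
```

```bash
python3 - <<'E'
from h import *
im,d,c=cap('scene','s15')
cr=im[140:175,185:235]; cv2.imwrite('pics/cr15.png',cv2.resize(cr,None,fx=15,fy=15,interpolation=cv2.INTER_CUBIC)[:,:,::-1])
P=cloud(c,d)
im0,d0,c0=load('s13');P0=cloud(c0,d0)
for v in range(156,166,2): print(v,[(tuple(int(x) for x in P[v,u]*1000),tuple(int(x) for x in P0[v,u]*1000),tuple(int(x) for x in im[v,u])) for u in range(196,210,3)])
E
```

```text
156 [((480, -438, -5), (484, -433, 0), (107, 111, 105)), ((566, -314, 169), (511, -382, 66), (39, 33, 34)), ((558, -309, 165), (505, -374, 66), (15, 14, 11)), ((524, -336, 112), (499, -366, 66), (0, 0, 0)), ((493, -357, 67), (494, -357, 68), (128, 119, 121))]
158 [((578, -315, 170), (527, -380, 72), (39, 37, 36)), ((533, -357, 94), (530, -361, 89), (12, 5, 6)), ((537, -337, 114), (522, -354, 87), (6, 14, 18)), ((524, -337, 102), (514, -350, 82), (15, 15, 23)), ((502, -348, 72), (506, -343, 80), (43, 44, 41))]
160 [((530, -378, 65), (532, -376, 68), (69, 63, 62)), ((537, -354, 90), (537, -354, 91), (9, 31, 3)), ((534, -342, 97), (527, -351, 83), (8, 0, 1)), ((526, -337, 92), (520, -344, 82), (11, 16, 17)), ((510, -340, 75), (511, -339, 77), (0, 2, 3))]
162 [((544, -362, 81), (541, -366, 75), (63, 60, 60)), ((538, -354, 81), (540, -352, 84), (33, 97, 46)), ((535, -343, 86), (535, -342, 88), (0, 22, 12)), ((526, -338, 82), (529, -335, 87), (39, 76, 38)), ((519, -332, 79), (519, -331, 80), (0, 0, 1))]
164 [((543, -366, 66), (543, -366, 66), (68, 63, 60)), ((543, -350, 79), (543, -350, 78), (10, 12, 8)), ((540, -338, 84), (534, -346, 72), (36, 87, 48)), ((530, -335, 78), (527, -338, 72), (24, 32, 32)), ((525, -325, 80), (523, -329, 75), (4, 14, 13))]
```

View pics/cr15.png

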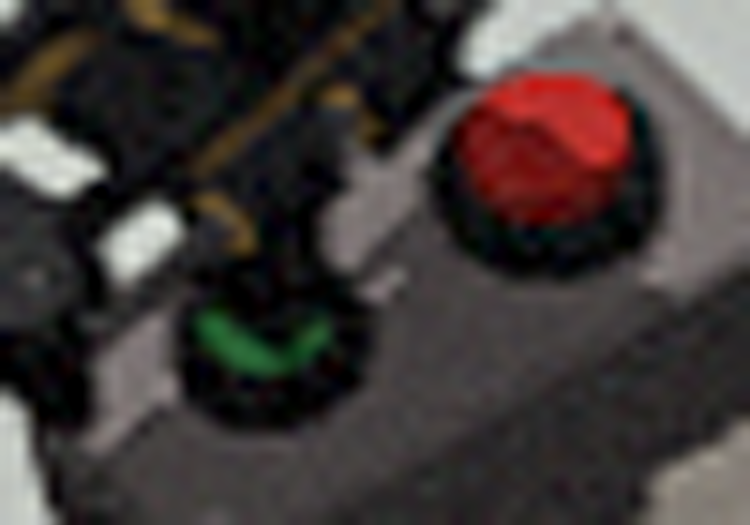

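It's against a hard stop at 24 N. I'll release in small steps, reading force against height, to confirm the spring travel was used up.

```bash
python3 -m handwheel '[{"hand":-1,"dx":0,"dy":0,"dz":0.4,"wx":0,"wy":0,"wz":0},{"hand":-1,"dx":0,"dy":0,"dz":0,"wx":0,"wy":0,"wz":0}]'; for i in 1 ; do python3 -m handwheel '[{"hand":-1,"dx":0,"dy":0,"dz":0.15,"wx":0,"wy":0,"wz":0},{"hand":-1,"dx":0,"dy":0,"dz":0,"wx":0,"wy":0,"wz":0}]'; python3 -m handwheel '[{"hand":-1,"dx":0,"dy":0,"dz":0.15,"wx":0,"wy":0,"wz":0},{"hand":-1,"dx":0,"dy":0,"dz":0,"wx":0,"wy":0,"wz":0}]';python3 -m handwheel '[{"hand":-1,"dx":0,"dy":0,"dz":0.15,"wx":0,"wy":0,"wz":0},{"hand":-1,"dx":0,"dy":0,"dz":0,"wx":0,"wy":0,"wz":0}]'; python3 -m handwheel '[{"hand":-1,"dx":0,"dy":0,"dz":0.15,"wx":0,"wy":0,"wz":0},{"hand":-1,"dx":0,"dy":0,"dz":0,"wx":0,"wy":0,"wz":0}]'; done | grep -E 'pos|force'
```

```text
time_s: 22.25
position: [0.5271, -0.3505, 0.0483]
tcp_rot: [[-0.008, 1.0, 0.002], [1.0, 0.008, -0.002], [-0.002, 0.002, -1.0]]
force: [0.3, -1.2, 4.5]
opening: 0.008
position: [0.5271, -0.3505, 0.0482]
force: [1.0, -0.5, 3.9]
position: [0.5271, -0.3505, 0.0492]
force: [0.9, -1.7, 4.2]
position: [0.5267, -0.3502, 0.0505]
force: [1.8, -1.6, 2.8]
position: [0.526, -0.3494, 0.0517]
force: [0.9, -1.1, 3.1]
```

The force falls smoothly with height (4.5 N down to about 3 N over 3.5 mm). That is the button spring, so the hard stop was full travel. I'll lift clear and make the final checks.

```bash
python3 -m handwheel '[{"hand":-1,"dx":0,"dy":0,"dz":1,"wx":0,"wy":0,"wz":0},{"hand":-1,"dx":0,"dy":0,"dz":3,"wx":0,"wy":0,"wz":0},{"hand":-1,"dx":0,"dy":0,"dz":4,"wx":0,"wy":0,"wz":0},{"hand":-1,"dx":0,"dy":0,"dz":4,"wx":0,"wy":0,"wz":0},{"hand":-1,"dx":0,"dy":0,"dz":4,"wx":0,"wy":0,"wz":0},{"hand":-1,"dx":0,"dy":0,"dz":4,"wx":0,"wy":0,"wz":0},{"hand":-1,"dx":0,"dy":-4,"dz":4,"wx":0,"wy":0,"wz":0},{"hand":-1,"dx":0,"dy":-4,"dz":4,"wx":0,"wy":0,"wz":0},{"hand":-1,"dx":0,"dy":0,"dz":0,"wx":0,"wy":0,"wz":0},{"hand":-1,"dx":0,"dy":0,"dz":0,"wx":0,"wy":0,"wz":0}]'; python3 - <<'E'
from h import *
cap('wrist','w16');cap('scene','s16');im,d,c=cap('top','t16')
cr=im[100:290,120:350]; cv2.imwrite('pics/cr16.png',cv2.resize(cr,None,fx=3.3,fy=3.1,interpolation=cv2.INTER_CUBIC)[:,:,::-1])
E
```

```text
time_s: 24.05
position: [0.5253, -0.42, 0.3225]
tcp_rot: [[-0.007, 1.0, -0.001], [1.0, 0.007, 0.002], [0.002, -0.001, -1.0]]
force: [0.4, -0.1, -0.6]
opening: 0.005
```

View pics/cr16.png

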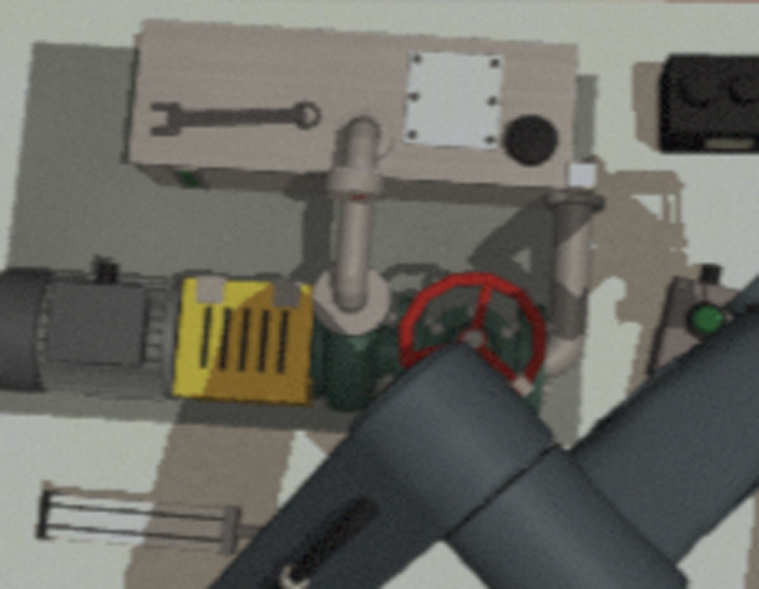

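View pics/w16.png

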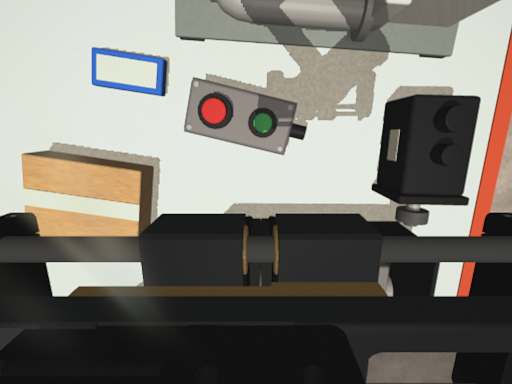

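View pics/s16.png

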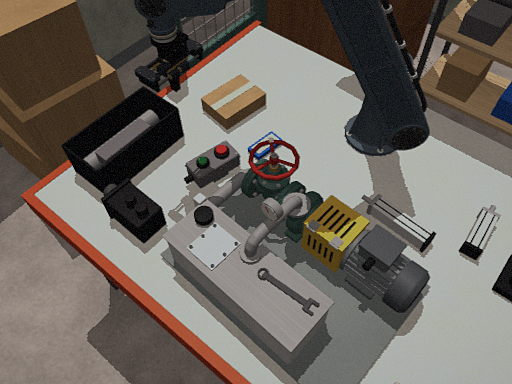

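```bash
python3 sp.py t16 278.5,223.5; python3 - <<'E'
from h import *
im,d,c=load('w16');print('green',w(c,d,262,123).round(4),'red',w(c,d,214,109).round(4))
im,d,c=load('s16');P=cloud(c,d)
m=np.zeros(d.shape,np.uint8);cv2.fillPoly(m,[np.array([[331,200],[362,221],[345,242],[313,222]])],1)
q=P[m>0];A=np.c_[q[:,:2],np.ones(len(q))];print(np.linalg.lstsq(A,q[:,2],rcond=None)[0])
hand_in()
E
```

```text
278.5,223.5 -131.1 0.0697 [-0.0458 -0.0526]
green [ 0.5262 -0.3518  0.0857] red [ 0.4536 -0.3319  0.0855]
[ 0.98574293  0.27617117 -0.3616779 ]
the job is handed in; nothing more can be done
```

The last lid fit gave an impossible slope, so I'm re-checking it on the saved picture.

```bash
python3 - <<'E'
from h import *
im,d,c=load('s16');P=cloud(c,d)
m=np.zeros(d.shape,np.uint8);cv2.fillPoly(m,[np.array([[331,200],[362,221],[345,242],[313,222]])],1)
q=P[m>0];print((d[m>0]==0).sum(),np.percentile(q[:,2],[1,5,50,95,99]))
q=q[abs(q[:,2]-np.median(q[:,2]))<.02];A=np.c_[q[:,:2],np.ones(len(q))];print(len(q),np.linalg.lstsq(A,q[:,2],rcond=None)[0])
E
```

```text
3 [0.15476905 0.15616557 0.16009311 0.16370115 0.16646925]
1085 [6.25621831e-03 9.53859753e-05 1.56975400e-01]
```

All the steps were done in the required order, and I handed the job in at about 24 s. No verdict is reported, so the results below are my own measurements.

**What I did**
- **Valve:** I cranked the wheel about 1.8 turns counter-clockwise with the shut fingers in a wheel window. It stopped hard, with no further movement under 30–45 N of finger force. I then backed it off about 90°.
- **Lid:** I tipped it past upright from behind, and it fell shut.
- **Start button:** I pressed green to a hard stop at 24 N, then let go. The force fell off smoothly like a spring as I lifted.

**Last checks**
- **Wheel angle:** close views put the back-off within 1–2° of 90°. A coarser reading from the top camera at the end gave 87°, still well inside the 20° allowed.
- **Lid:** it is level to about 0.006 rad.
- **Buttons:** both tops read 0.086 m, so both are out. I never touched red.
- **Other parts:** the actuator, case and spanner look unmoved in the last pictures, but I did not measure them.
- **Robot:** it stands clear, with about zero force.

**What failed or disagreed**
- **Tool point:** the real fingertips are about 35–40 mm above the reported TCP. My first crank pass went over the wheel without touching it, so I corrected for this afterwards.
- **Lid check at hand-in:** it printed an impossible slope, caused by a few pixels without depth. Repeating it on the same picture without them gave the 0.006 rad above.
- **At the valve stop:** I sent one extra push, which raised the wrist force to about 56 N, below the 120 N limit. The 40 N body-force limit should not apply, since only the fingers appeared to be in contact.

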